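# Take a grinding wheel off the barbed display hook and rack it

## Robot

A 6-joint arm with a two-finger parallel gripper is mounted at the origin on the work surface. World frame = base frame: x ahead of the robot, y to its left, z up, the work surface at z = 0. Lengths are in m, angles in degrees, forces in N, time in s.
With the tool pointing down it reaches from about 0.35 to 0.875 m from the base axis. Payload 4.2 kg.
Tool frame: the origin (TCP) lies on the front face of the gripper's body, between the roots of the fingers; the fingertips stand finger_overhang ahead of it and the grasp point (between the pads) lies 51 mm ahead of it (finger_overhang is the distance from the TCP to the fingertips, in m); z points along the fingers, y is the line along which they close (so a half turn about z gives the same grasp; the last joint's range is limited). The gripper opens to 87 mm and grips with 3 to 60 N. Pads are 19 mm wide; open, the fingers measure 117 mm over their backs; the gripper's body (75 mm by 190 mm) begins 51 mm behind the grasp point.
Start: joints at [85.577, 22.042, 0.453, 0, -68.411, -14.817], TCP at [0.206, 0.59, 0.292] pointing down, gripper open.
Joint ranges: [-179.83, 179.83], [-69.29, 118.12], [-61.27, 80.66], [-181.25, 117.63], [-171.15, -9.14], [-177.46, 177.46]. Speed limits (degrees/s): [159.86, 159.86, 180, 180, 180, 180].

## Interface

Orientations are given as a 3x3 rotation matrix whose columns are the frame's x, y, z axes.
In Python, from station import sense, capture, camera_model, finish_job, finger_overhang gives the robot as it stands. The module is installed in compiled form; this text tells all that it offers.
- The arm moves only by the tool jog_arm, never from a script. Its argument "rows" is a list that holds one entry, the list of rows, each a list of 4 numbers: the shift along the tool's x, y, z in m, then the turn about the tool's z in rad. A call has 1 to 20 rows; each row shifts and turns the commanded pose from where the row before left it, along the tool's axes as they then stand; what a row does not reach is not made up. A row lasts 1/8 s, in which the tool goes at most 62.5 mm and 10.7 degrees, less where a joint would pass 70% of its speed; a pose out of reach is approached as far as the arm can. A call is refused whole if a number of a shift passes 0.0625 or a number of a turn 0.188, either way. A call with a gripper value outside its range is refused whole. "claw" is the opening, from 0 (shut) to 1 (fully open), set as the call begins (left out, the last holds). The fingers move at their own pace and stop on an object; the grip force is fixed at half the most. Time passes only in rows, so rows that do not move let the fingers close. It gives the time, the measured TCP pose, the force, the opening and the grip force at its end, in the units of the state.
- sense(): the state, without advancing time (a new reading comes with each control period).
- capture(name): name is "scene" or "top" or "wrist"; returns the picture (400x640x3 uint8, red, green, blue); there is no depth.
- camera_model(name): a dict with "fovy" (degrees; the focal length in pixels is half the picture's height over the tangent of half this angle, whatever the lens; pixels are square), "cx", "cy" (the principal point, pixels), "k1" (the pictures are not rectified: a ray, as slopes to the right and down, at radius r is drawn at 1 + k1 r^2 times it, then the intrinsics apply), "eye" and "rotation" of the camera in the world. Camera axes: x right, y down, z forward; pixel columns grow to the right and rows downward; lengths in m; the calibration is good to about 2 mm. A picture is of the moment at which its call begins: read the wrist's pose just before it. camera_model takes no time and is no camera call; for the wrist camera it gives the pose at the moment of the call.
- finish_job(): hands the job in; it is judged then, once.
The state is a dict: "time_s": time; "joints": joint angles; "joint_velocities": joint speeds; "effort": joint torques, N m; "tcp_pos": TCP position; "ee_rot": TCP orientation; "wrist_force": force on the tool from outside, world axes, zero at the start; "moment": the same for the moment, N m; "gripper_width": opening from 0.0 (shut) to 1.0 (fully open); "gripper_force": force on a finger pad.
Only numpy, scipy, OpenCV 4.12 (cv2) and the standard library are available. Lean on these libraries where they do the work, as an engineer would, in place of code of your own. Each camera call takes 0.05 s, during which the arm holds its last target. There are 200 camera calls.

## Task

Take the blue-grey grinding wheel off the barbed display hook - raise it, tilt its top back towards the pegboard and ease it out over the barb - and stand it on edge in the empty cradle of the wheel rack, then let go. The abrasive is brittle, so feel your way with light touches of a few newtons: never force it against the hook, never drop it, set it down gently, and leave the other two wheels and the spanner where they are.

Things in the scene. Friction and masses are not known exactly. Their poses are not given: they have to be found in the camera images.
- display: Pegboard display, fixed to the bench: brown perforated board 200 mm wide in a timber foot, top edge 175 mm above the bench. Origin: on the bench below the middle of the board's front face; x points straight out of the board, along the hook; z up; y along the board. The board is springy: it leans about a line 30 mm above the bench, roughly 8 N per mm of push, out-in or up-down, at the hook's bend.
- hook_root (a point): Where the hook leaves the board's front face, 160 mm above the bench; axes as the display's. The hook is bright round steel wire 6 mm thick in the plane y = 0: a straight prong along x to a bend, a rising tip, a barb. Not measured and new every time: the bend lies 110 to 160 mm out from here, and the prong is bent up or down by at most 0.04 rad, pivoting 66 mm out. Find its end by touch or sight.
- bend_nominal (a point): A fixed point 135 mm out from hook_root (not the true bend, which is up to 25 mm nearer or farther). Wire centres, measured from the true bend: the wire rises at 68 degrees to the tip, 32 mm up and 13 mm out; from the tip an 8 mm barb points back at the board and 20 degrees down, so its round end is centred 29.3 mm up and 5.4 mm out. The hook is 38 mm high overall.
- wheel_center (a point): Centre of the hanging wheel: blue-grey, white labels, 125 mm diameter, 20 thick, bore 32, 0.42-0.58 kg. x = its axis (out from the board at the start), z up at the start, prong axis 13 mm above this point. Pinch the rim's top, fingers on the flat faces, at most 30 mm deep (deeper fouls the barb). Upright it cannot pass; tilted 32 degrees, top to the board, moved out and up at 45, 2 mm spare.
- rack: Wheel rack: plywood base 232 mm (its x) by 124 mm, 12 mm thick, fixed to the bench; three cradles along its x, 74 mm apart. Each has two dowels along x (16 mm thick, 70 mm between centres) on which the rim rests, between two plywood cheeks 62 mm high that lean apart: the slot is about 24 mm wide at the bottom, 37 mm at the top. Origin: centre of the base's underside.
- slot_center (a point): Where the centre of the wheel comes to rest in the empty cradle: 81 mm above the bench, mid-way between its cheeks and dowels. x is the direction of the seated wheel's axis (either way round), z up. The empty cradle can be any of the three. The cheek tops are 7 mm below this point.
- green_center (a point): Centre of a green grinding wheel with yellow labels, same size as the other, standing in a cradle of the rack. Leave it alone.
- wire_center (a point): Centre of a black wire-brush wheel with a yellow and steel hub, 125 mm diameter, 20 mm thick, standing in a cradle of the rack. Leave it alone.
- wrench_center (a point): Middle of a steel spanner 170 mm long and 8 mm thick lying flat on the bench. Leave it alone.
Mind the look-alikes: they are no part of the job. What is shaped like the part that bears wheel_center but orange or pink is not meant.

How it is judged:
By the outcome, as a careful person would: the job done as asked, in the order asked, and still so for the second after the job is handed in, with the robot touching nothing.
It also fails if it takes over 67 s, if anything falls off the work surface, if the arm or the gripper's body presses on something with over 40 N, if the wrist force passes 120 N, or if a joint passes its speed limit or range.

## Working session

There is one attempt and no reset: what is moved stays moved. The work goes in short steps, Python scripts to look and compute and a tool call to move; the robot and the scene stay as the last step left them, time stands still between calls to the robot, and variables do not carry over. Pictures are saved under pics/ and viewed, at most 10 in all, crops included, and the job is handed in when it is done.

Besides the shell and the picture viewer there is one more tool, called after "Call:" in YAML: its name, and indented under it one key for each argument. jog_arm: Moves the arm, as the interface text tells. Its arguments: {"type":"object","properties":{"rows":{"type":"array"},"claw":{"type":"number"}},"required":["rows"]}

```bash
mkdir -p pics; python3 - <<'E'
from station import *
import cv2,numpy as np
print(finger_overhang); s=sense(); print(s)
for n in("scene","top","wrist"):
    m=camera_model(n);print(n,m)
    cv2.imwrite(f"pics/{n}0.png",capture(n)[:,:,::-1])
a=[cv2.imread(f"pics/{n}0.png") for n in("scene","top")]
E
```

```text
0.0697
{'time_s': 0.0, 'joints': array([ 8.55760587e+01,  2.20904846e+01,  3.80004955e-01, -3.13099717e-02,
       -6.84101380e+01, -1.48155736e+01]), 'joint_velocities': array([ 0.05306212, -0.0421048 , -0.00079952,  0.03863758, -0.0231206 ,
        0.00860546]), 'effort': array([ 1.28542510e-03, -3.90662992e+01,  1.87401223e+01,  4.21974108e+00,
        1.10019822e-02, -1.89561542e-04]), 'tcp_pos': array([0.20577773, 0.58967511, 0.29115788]), 'ee_rot': array([[ 9.44082900e-01, -3.29707492e-01, -6.68989218e-04],
       [-3.29708168e-01, -9.44080654e-01, -2.05965569e-03],
       [ 4.75041334e-05,  2.16505692e-03, -9.99997655e-01]]), 'wrist_force': array([-0.83871133, -0.28968645, -0.00910634]), 'moment': array([-0.02872979, -0.06532166,  0.0052508 ]), 'gripper_force': 0.0, 'gripper_width': 0.9983602654660299}
scene {'fovy': 48.13481970129905, 'cx': 315.55646690167447, 'cy': 183.05872049246932, 'k1': -0.12353016005660616, 'eye': array([ 1.09577074, -0.27616772,  1.0997066 ]), 'rotation': array([[ 0.38319727,  0.7850865 , -0.48662002],
       [ 0.92361266, -0.31999633,  0.21104978],
       [ 0.00997571, -0.53032211, -0.84773755]])}
top {'fovy': 45.38758066952158, 'cx': 316.9125609829744, 'cy': 201.6008809750202, 'k1': -0.06160070847583748, 'eye': array([ 0.28814355, -0.05625671,  1.17139217]), 'rotation': array([[ 0.1382914 , -0.96938492,  0.20289989],
       [-0.99038789, -0.13479818,  0.0310045 ],
       [-0.00270476, -0.20523725, -0.97870851]])}
wrist {'fovy': 65.24902060958111, 'cx': 321.307803248692, 'cy': 203.29924788085233, 'k1': -0.023811599459115346, 'eye': array([0.27337157, 0.56583718, 0.38467341]), 'rotation': array([[-0.32939799, -0.91145253, -0.24647769],
       [-0.94418748,  0.31870547,  0.08328763],
       [ 0.00264107,  0.26015593, -0.96556301]])}
```

View pics/scene0.png

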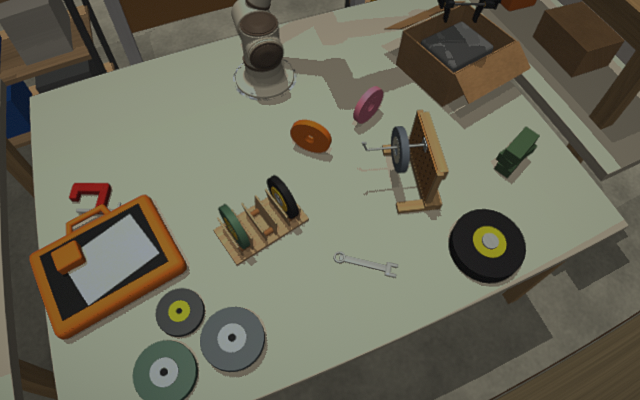

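View pics/top0.png

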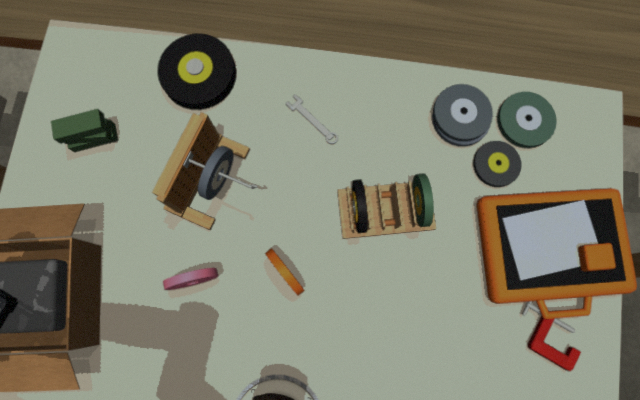

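The wheel I want hangs on the board: scene (401,149), top (215,172).

Things it could be taken for (scene pixels):
- orange disc (311,136)
- pink disc (368,105)
- grey wheel lying flat (232,338)
- green wheel in the rack (234,227)
- wire wheel in the rack (283,198)
- big black wheel (487,244)

The empty cradle is the middle one, at scene (260,215), top (388,207). Next, a close crop to check.

```bash
python3 - <<'E'
import cv2,numpy as np
s=cv2.imread("pics/scene0.png");t=cv2.imread("pics/top0.png")
def c(i,x,y,w,h,k):return cv2.resize(i[y:y+h,x:x+w],None,fx=k,fy=k,interpolation=cv2.INTER_CUBIC)
cv2.imwrite("pics/disp.png",np.hstack([c(s,355,100,100,120,4),c(t,150,105,100,120,4)]) )
cv2.imwrite("pics/disp2.png",np.vstack([c(s,205,165,110,100,4),c(t,330,165,110,50,4)]) )
cv2.imwrite("pics/rack.png",np.hstack([c(s,210,170,100,100,4),c(t,338,160,100,100,4)]))
E
```

```text
(no output)
```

View pics/disp.png

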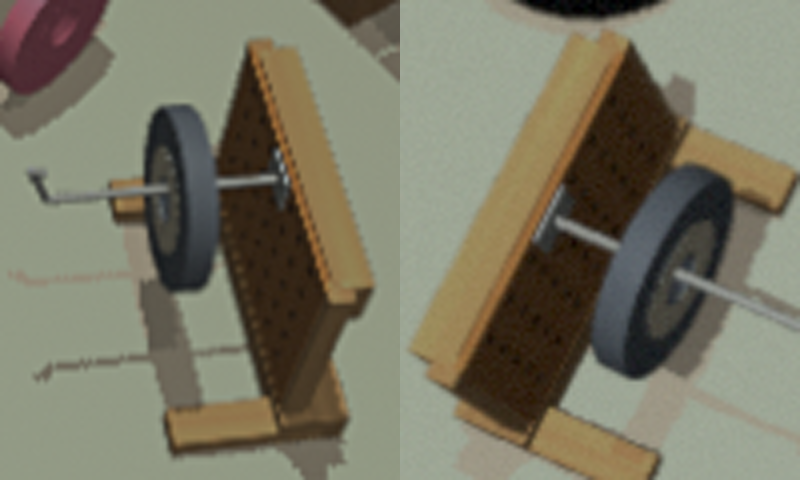

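View pics/rack.png

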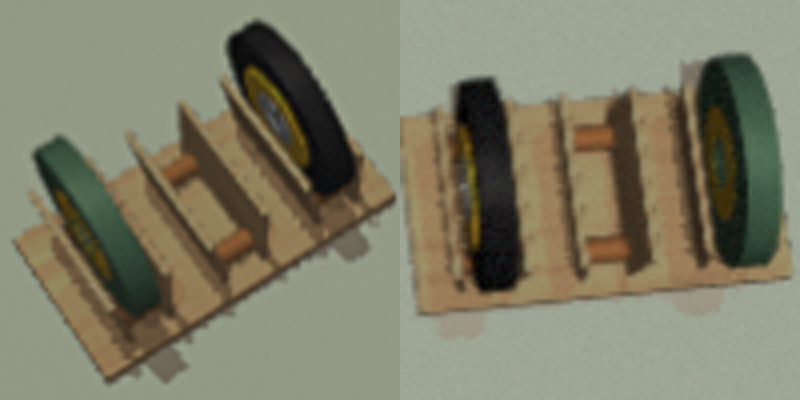

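The crops confirm the choice: the blue-grey wheel with a pale label hangs on the hook. In the scene view the root is near (425,145) and the bend near (367,149). The middle cradle is empty, with dowels at top (387,194) and (390,222).

```bash
cat > h.py <<'E'
import numpy as np,cv2
from station import camera_model
def ray(m,p):
    f=200/np.tan(np.radians(m["fovy"]/2));K=np.array([[f,0,m["cx"]],[0,f,m["cy"]],[0,0,1.]])
    q=cv2.undistortPoints(np.array([[p]],float),K,np.array([m["k1"],0,0,0.]))[0,0]
    return np.asarray(m["eye"]),m["rotation"]@np.array([*q,1])
def onz(m,p,z):
    e,d=ray(m,p);return e+d*(z-e[2])/d[2]
def tri(ms,ps):
    A=0;b=0;R=[ray(m,p) for m,p in zip(ms,ps)]
    for e,d in R:
        d=d/np.linalg.norm(d);P=np.eye(3)-np.outer(d,d);A=A+P;b=b+P@e
    x=np.linalg.solve(A,b)
    return x,[np.linalg.norm(np.cross(x-e,d/np.linalg.norm(d)))*1e3 for e,d in R]
def proj(m,X):
    c=m["rotation"].T@(np.asarray(X)-m["eye"]);s=c[:2]/c[2];f=200/np.tan(np.radians(m["fovy"]/2))
    return f*s*(1+m["k1"]*(s@s))+[m["cx"],m["cy"]]
E
python3 - <<'E'
from h import *
np.set_printoptions(precision=4,suppress=True)
S=camera_model("scene");T=camera_model("top")
a=onz(T,(208,115.5),.175);b=onz(T,(164.5,207),.175)
print("board top",a,b,np.linalg.norm(a-b),(a+b)/2)
t=(b-a)/np.linalg.norm(b-a);print("normal deg",np.degrees(np.arctan2(t[0],-t[1])),t)
print("boardS",onz(S,(355+247/4,100+45/4),.175),onz(S,(355+337/4,100+297/4),.175))
print("root",tri([S,T],[(425,145),(190,160.5)]))
print("wheel front",tri([S,T],[(397,147.5),(222.5,174.5)]))
print("tip",tri([S,T],[(364,143.5),(265,187)]))
print("rack base T",[onz(T,p,.012) for p in[(342.5,238.2),(435,229.5)]])
print("rack base S",[onz(S,(210+x/4,170+y/4),.012) for x,y in[(12,240),(106,378),(395,195)]])
d=[onz(T,p,.0278) for p in[(386.5,194.5),(389.7,222.3)]];print("dowels T",d,np.linalg.norm(d[0]-d[1]),(d[0]+d[1])/2)
d=[onz(S,(210+x/4,170+y/4),.0278) for x,y in[(182,166),(236,242)]];print("dowels S",d,np.linalg.norm(d[0]-d[1]),(d[0]+d[1])/2)
E
```

```text
board top [0.6553 0.2425 0.175 ] [0.4381 0.2966 0.175 ] 0.22376956003060597 [0.5467 0.2695 0.175 ]
normal deg -103.99029591330746 [-0.9703  0.2418  0.    ]
boardS [0.4551 0.3004 0.175 ] [0.6577 0.2503 0.175 ]
root (array([0.5533, 0.2709, 0.1558]), [np.float64(2.7540357796267423), np.float64(2.754035779626767)])
wheel front (array([0.5322, 0.1951, 0.1556]), [np.float64(4.761382000233229), np.float64(4.761382000233253)])
tip (array([0.5107, 0.0977, 0.1933]), [np.float64(10.78961945934387), np.float64(10.789619459343815)])
rack base T [array([ 0.4468, -0.0939,  0.012 ]), array([ 0.4991, -0.3164,  0.012 ])]
rack base S [array([ 0.505 , -0.3194,  0.012 ]), array([ 0.6237, -0.29  ,  0.012 ]), array([ 0.5706, -0.0666,  0.012 ])]
dowels T [array([ 0.5664, -0.1866,  0.0278]), array([ 0.4988, -0.2019,  0.0278])] 0.06930187866578676 [ 0.5326 -0.1943  0.0278]
dowels S [array([ 0.5031, -0.1955,  0.0278]), array([ 0.5709, -0.1805,  0.0278])] 0.06948441018195067 [ 0.537  -0.188   0.0278]
```

The display normal points along about -104° and the slot centre is about (0.535,-0.191). The jog only offers shifts and a turn about tool z, so a tilt can't be commanded directly. I'll check cheaply how the arm treats a pose out of reach, by going up into free air.

Call:
jog_arm:
  rows:
    - [[0,0,-0.06,0],[0,0,-0.06,0],[0,0,-0.06,0],[0,0,-0.06,0],[0,0,-0.06,0],[0,0,-0.06,0],[0,0,-0.06,0],[0,0,-0.06,0],[0,0,-0.06,0],[0,0,-0.06,0]]

```text
time_s: 1.4
tcp_pos: [0.1785, 0.5172, 0.7675]
ee_rot: [[0.944, -0.329, 0.03], [-0.33, -0.942, 0.057], [0.009, -0.064, -0.998]]
wrist_force: [0.7, 0.5, 0.1]
gripper_width: 1.004
gripper_force: 0.0
```

```bash
python3 - <<'E'
from station import *
s=sense()
for k in("time_s","joints","tcp_pos","ee_rot"):print(k,s[k])
E
```

```text
time_s 1.4
joints [  88.65667837   27.42995365   80.58717499    2.50368058 -139.82163428
  -15.94696061]
tcp_pos [0.17849361 0.51717954 0.76746296]
ee_rot [[ 0.94395284 -0.32875695  0.02952802]
 [-0.32995545 -0.94227317  0.05701467]
 [ 0.00907949 -0.06356209 -0.99793658]]
```

Pushing past the reach limit turns the tool a little (3.7°), so tilt can be built up at the limits. I'll check that it accumulates and stays.

Call:
jog_arm:
  rows:
    - [[0,0,-0.06,0],[0,0,-0.06,0],[0,0,-0.06,0],[0,0,-0.06,0],[0,0,-0.06,0],[0,0,-0.06,0],[0,0,-0.06,0],[0,0,-0.06,0]]

```text
time_s: 2.4
tcp_pos: [0.0957, 0.3079, 0.8953]
ee_rot: [[0.942, -0.317, 0.111], [-0.334, -0.919, 0.209], [0.036, -0.234, -0.972]]
wrist_force: [-0.7, -0.1, 0.1]
gripper_width: 0.997
gripper_force: 0.0
```

```bash
python3 - <<'E'
from station import *
s=sense()
for k in("time_s","joints","tcp_pos","ee_rot"):print(k,s[k])
E
```

```text
time_s 2.4
joints [ 109.31921847   11.90278468   80.60485137   19.09190135 -147.90614745
  -21.43376239]
tcp_pos [0.09567632 0.30791107 0.89527338]
ee_rot [[ 0.94190256 -0.31700234  0.1110364 ]
 [-0.3339565  -0.91922539  0.20856111]
 [ 0.03595312 -0.23352557 -0.97168574]]
```

Tilt accumulates. It is 13.7° now, radially outward, so the tool axis can be leaned at the limits and a turn about the leaned tool axis then tilts the wheel. I'll work out offline which lean and turn let the wheel pass the barb with clearance.

```bash
cat > clr.py <<'E'
import numpy as np
from scipy.ndimage import label
P=np.array([[-80,0],[0,0],[13,32],[5.4,29.3]],float)
W=np.vstack([np.linspace(P[i],P[i+1],n) for i,n in((0,60),(1,30),(2,8))]);W=np.c_[W[:,0],0*W[:,0],W[:,1]]
def clear(a,C):
    d=W[None]-C[:,None];u=d@a;r=np.sqrt(np.maximum((d**2).sum(-1)-u*u,0))
    qx=np.abs(u)-10;qr=np.maximum(16-r,r-62.5)
    s=np.where((qx<0)&(qr<0),np.maximum(qx,qr),np.hypot(np.maximum(qx,0),np.maximum(qr,0)))
    return s.min(1)-3
def best(a,step=1.5):
    X=np.arange(-45,75,step);Y=np.arange(-9,9.1,1.5);Z=np.arange(-20,75,step)
    G=np.stack(np.meshgrid(X,Y,Z,indexing="ij"),-1);s=clear(a,G.reshape(-1,3)).reshape(G.shape[:3])
    i0=(np.abs(X+42).argmin());b=-9
    for th in np.arange(-1,3.5,.25):
        L,n=label(s>th,np.ones((3,3,3)))
        A=set(np.unique(L[0][np.hypot(Y[:,None],Z[None])<14]))-{0};B=set(np.unique(L[-1]))-{0}
        if A&B:b=th
    return b
if __name__=="__main__":
    c,s=np.cos,np.sin
    for al in(90,60,45,35):
      for ph in (24,32,38,45,52,60):
        A=np.radians(al);F=np.radians(ph)
        # t=(0, sinA, -cosA) dir; a'=a cosF + perp sinF, perp has z=+sinA, y=cosA
        a=np.array([c(F),c(A)*s(F),s(A)*s(F)])
        print(al,ph,"tilt%.0f yaw%.0f"%(np.degrees(np.arcsin(a[2])),np.degrees(np.arctan2(a[1],a[0]))),best(a))
E
python3 clr.py
```

```text
90 24 tilt24 yaw0 0.25
90 32 tilt32 yaw0 1.5
90 38 tilt38 yaw0 2.75
90 45 tilt45 yaw0 0.5
90 52 tilt52 yaw0 -9
90 60 tilt60 yaw0 -9
60 24 tilt21 yaw13 -0.5
60 32 tilt27 yaw17 0.75
60 38 tilt32 yaw21 1.5
60 45 tilt38 yaw27 1.0
60 52 tilt43 yaw33 -9
60 60 tilt49 yaw41 -9
45 24 tilt17 yaw17 -1.0
45 32 tilt22 yaw24 -0.25
45 38 tilt26 yaw29 0.25
45 45 tilt30 yaw35 0.75
45 52 tilt34 yaw42 -9
45 60 tilt38 yaw51 -9
35 24 tilt13 yaw20 -9
35 32 tilt18 yaw27 -1.0
35 38 tilt21 yaw33 -0.75
35 45 tilt24 yaw39 -0.25
35 52 tilt27 yaw46 -9
35 60 tilt30 yaw55 -9
```

The geometry settles the approach. A fixed lean of about 36° in the board's x-z plane (fingers pointing out and down) gives about 2.5 mm clearance with no yaw. The inner reach limit at azimuth 72° should lean the tool towards -y, which is the way I need.

Call:
jog_arm:
  rows:
    - [[-0.002,0.014,0.058,0],[-0.002,0.014,0.058,0],[-0.002,0.014,0.058,0],[-0.002,0.014,0.058,0],[-0.002,0.014,0.058,0],[-0.002,0.014,0.058,0],[0.0014,0.039,-0.009,0],[0.0014,0.039,-0.009,0],[0.0014,0.039,-0.009,0],[0.0014,0.039,-0.009,0],[0.0014,0.039,-0.009,0]]

```text
time_s: 3.78
tcp_pos: [0.0461, 0.2261, 0.6052]
ee_rot: [[0.96, -0.252, 0.119], [-0.274, -0.928, 0.25], [0.048, -0.273, -0.961]]
wrist_force: [-1.0, -0.3, -0.7]
gripper_width: 1.002
gripper_force: 0.0
```

```bash
cat > st.py <<'E'
import numpy as np
from station import *
np.set_printoptions(precision=3,suppress=True)
n=np.array([np.cos(np.radians(-104)),np.sin(np.radians(-104)),0]);yd=np.cross([0,0,1],n)
s=sense();R=np.array(s["ee_rot"]);t=R[:,2]
print("t",round(float(s["time_s"]),2),"J",s["joints"],"p",s["tcp_pos"],"z",t,"F",s["wrist_force"])
print("lean along n %.1f, along yd %.1f ; tool y·n %.3f yd %.3f z %.3f"%(np.degrees(np.arctan2(t@n,-t[2])),np.degrees(np.arctan2(t@yd,-t[2])),R[:,1]@n,R[:,1]@yd,R[2,1]))
print("world->tool rows:\n",R.T)
E
python3 st.py
```

```text
t 3.77 J [ 149.493  -32.838  -11.424   16.998 -109.165  -69.126] p [0.046 0.226 0.605] z [ 0.119  0.25  -0.961] F [-0.958 -0.293 -0.657]
lean along n -15.8, along yd 3.3 ; tool y·n 0.962 yd -0.020 z -0.273
world->tool rows:
 [[ 0.96  -0.274  0.048]
 [-0.252 -0.928 -0.273]
 [ 0.119  0.25  -0.961]]
```

The TCP is offset sideways from the base axis, so this limit isn't useful. I'll swing round the front, high and clear, to azimuth about -105° and lean outward at the far limit there.

Call:
jog_arm:
  rows:
    - [[0.045,-0.024,0.009,0],[0.045,-0.024,0.009,0],[0.045,-0.024,0.009,0],[0.045,-0.024,0.009,0],[0.045,-0.024,0.009,0],[0.045,-0.024,0.009,0],[0.036,0.047,-0.012,0],[0.036,0.047,-0.012,0],[0.036,0.047,-0.012,0],[0.036,0.047,-0.012,0],[0.036,0.047,-0.012,0],[0.036,0.047,-0.012,0],[0.036,0.047,-0.012,0],[-0.016,0.054,-0.016,0],[-0.016,0.054,-0.016,0],[-0.016,0.054,-0.016,0],[-0.016,0.054,-0.016,0],[-0.016,0.054,-0.016,0],[-0.016,0.054,-0.016,0],[-0.016,0.054,-0.016,0]]

```text
time_s: 6.28
tcp_pos: [0.1813, -0.4679, 0.6214]
ee_rot: [[0.944, -0.302, 0.135], [-0.326, -0.918, 0.225], [0.056, -0.256, -0.965]]
wrist_force: [1.3, -0.5, 0.2]
gripper_width: 0.998
gripper_force: 0.0
```

```bash
python3 st.py
```

```text
t 6.28 J [ -57.54    12.102   36.845  -15.838 -120.667  121.477] p [ 0.181 -0.468  0.621] z [ 0.135  0.225 -0.965] F [ 1.333 -0.516  0.229]
lean along n -14.6, along yd 4.6 ; tool y·n 0.964 yd -0.071 z -0.256
world->tool rows:
 [[ 0.944 -0.326  0.056]
 [-0.302 -0.918 -0.256]
 [ 0.135  0.225 -0.965]]
```

Call:
jog_arm:
  rows:
    - [[-0.016,0.054,-0.016,0],[0,0,0,0.175],[0,0,0,0.175],[0,0,0,0.175],[0,0,0,0.175],[0,0,0,0.175],[0,0,0,0.175]]

```text
time_s: 7.15
tcp_pos: [0.1493, -0.5146, 0.6219]
ee_rot: [[0.202, -0.97, 0.135], [-0.96, -0.168, 0.225], [-0.196, -0.175, -0.965]]
wrist_force: [0.1, 0.1, -0.1]
gripper_width: 0.997
gripper_force: 0.0
```

```bash
python3 st.py
```

```text
t 7.15 J [ -62.923   16.664   42.961  -15.478 -123.509   66.012] p [ 0.149 -0.515  0.622] z [ 0.135  0.225 -0.965] F [ 0.077  0.132 -0.141]
lean along n -14.6, along yd 4.5 ; tool y·n 0.398 yd -0.901 z -0.175
world->tool rows:
 [[ 0.202 -0.96  -0.196]
 [-0.97  -0.168 -0.175]
 [ 0.135  0.225 -0.965]]
```

Call:
jog_arm:
  rows:
    - [[0.0067,0.0585,-0.012,0],[0.0067,0.0585,-0.012,0],[0.0067,0.0585,-0.012,0],[0.0067,0.0585,-0.012,0],[0.0067,0.0585,-0.012,0],[0.0067,0.0585,-0.012,0],[0.0067,0.0585,-0.012,0],[0.053,0.024,-0.015,0],[0.053,0.024,-0.015,0],[0.053,0.024,-0.015,0],[0.053,0.024,-0.015,0],[0.053,0.024,-0.015,0],[0.053,0.024,-0.015,0]]

```text
time_s: 8.78
tcp_pos: [-0.2524, -0.7711, 0.4682]
ee_rot: [[0.193, -0.978, 0.073], [-0.979, -0.188, 0.076], [-0.061, -0.086, -0.994]]
wrist_force: [0.4, 0.2, 0.1]
gripper_width: 1.0
gripper_force: 0.0
```

```bash
python3 st.py
```

```text
t 8.78 J [ -97.844   51.71    80.542   -4.246 -123.676  106.654] p [-0.252 -0.771  0.468] z [ 0.073  0.076 -0.994] F [0.382 0.161 0.114]
lean along n -5.3, along yd 3.0 ; tool y·n 0.419 yd -0.904 z -0.086
world->tool rows:
 [[ 0.193 -0.979 -0.061]
 [-0.978 -0.188 -0.086]
 [ 0.073  0.076 -0.994]]
```

Call:
jog_arm:
  rows:
    - [[0.05,0.031,-0.01,0],[0.05,0.031,-0.01,0],[0.05,0.031,-0.01,0],[0.05,0.031,-0.01,0],[0.05,0.031,-0.01,0],[0.05,0.031,-0.01,0],[0.05,0.031,-0.01,0],[0.05,0.031,-0.01,0]]

```text
time_s: 9.78
tcp_pos: [-0.3069, -0.8808, 0.3739]
ee_rot: [[0.188, -0.982, -0.029], [-0.967, -0.18, -0.178], [0.169, 0.061, -0.984]]
wrist_force: [-0.5, 0.5, -0.2]
gripper_width: 1.004
gripper_force: 0.0
```

```bash
python3 st.py
```

```text
t 9.78 J [ -99.349   58.971   80.538   -0.022 -101.2    110.04 ] p [-0.307 -0.881  0.374] z [-0.029 -0.178 -0.984] F [-0.511  0.456 -0.246]
lean along n 10.3, along yd 0.9 ; tool y·n 0.412 yd -0.909 z 0.061
world->tool rows:
 [[ 0.188 -0.967  0.169]
 [-0.982 -0.18   0.061]
 [-0.029 -0.178 -0.984]]
```

Call:
jog_arm:
  rows:
    - [[0.05,0.025,-0.025,0],[0.05,0.025,-0.025,0],[0.05,0.025,-0.025,0],[0.05,0.025,-0.025,0],[0.05,0.025,-0.025,0],[0.05,0.025,-0.025,0],[0.05,0.025,-0.025,0],[0.05,0.025,-0.025,0],[0.05,0.025,-0.025,0],[0.05,0.025,-0.025,0]]

```text
time_s: 11.02
tcp_pos: [-0.2869, -0.8905, 0.5456]
ee_rot: [[0.22, -0.962, -0.163], [-0.853, -0.108, -0.511], [0.474, 0.251, -0.844]]
wrist_force: [-0.6, 0.1, -0.2]
gripper_width: 0.998
gripper_force: 0.0
```

```bash
python3 st.py
```

```text
t 11.03 J [-96.548  50.532  80.601   5.96  -88.129 108.29 ] p [-0.287 -0.891  0.546] z [-0.163 -0.511 -0.844] F [-0.592  0.121 -0.207]
lean along n 32.4, along yd -2.4 ; tool y·n 0.337 yd -0.907 z 0.251
world->tool rows:
 [[ 0.22  -0.853  0.474]
 [-0.962 -0.108  0.251]
 [-0.163 -0.511 -0.844]]
```

Call:
jog_arm:
  rows:
    - [[0.061,-0.005,0.008,0],[0.061,-0.005,0.008,0],[-0.0176,-0.0513,-0.0204,0],[-0.0176,-0.0513,-0.0204,0],[-0.0176,-0.0513,-0.0204,0],[-0.0176,-0.0513,-0.0204,0],[-0.0176,-0.0513,-0.0204,0],[-0.0176,-0.0513,-0.0204,0],[-0.0176,-0.0513,-0.0204,0],[-0.0176,-0.0513,-0.0204,0],[-0.0176,-0.0513,-0.0204,0],[-0.0176,-0.0513,-0.0204,0],[-0.0176,-0.0513,-0.0204,0],[-0.0366,-0.032,-0.03,0],[-0.0366,-0.032,-0.03,0],[-0.0366,-0.032,-0.03,0],[-0.0366,-0.032,-0.03,0],[-0.0366,-0.032,-0.03,0]]

```text
time_s: 13.28
tcp_pos: [0.4158, -0.3698, 0.4514]
ee_rot: [[0.225, -0.957, -0.18], [-0.822, -0.088, -0.562], [0.522, 0.275, -0.807]]
wrist_force: [0.5, 0.4, 0.2]
gripper_width: 1.003
gripper_force: 0.0
```

```bash
python3 st.py
```

```text
t 13.28 J [-13.13    7.561 -15.889  37.763 -73.889   9.88 ] p [ 0.416 -0.37   0.451] z [-0.18  -0.562 -0.807] F [0.481 0.426 0.172]
lean along n 36.1, along yd -2.7 ; tool y·n 0.317 yd -0.908 z 0.275
world->tool rows:
 [[ 0.225 -0.822  0.522]
 [-0.957 -0.088  0.275]
 [-0.18  -0.562 -0.807]]
```

The lean is done: 36° in the board's plane. Now I turn the fingers' closing line into that plane and move to where the wrist camera sees the hook.

Call:
jog_arm:
  rows:
    - [[0,0,0,-0.163],[0,0,0,-0.163],[0,0,0,-0.163],[0,0,0,-0.163],[0,0,0,-0.163],[0,0,0,-0.163],[0,0,0,-0.163],[0.0007,-0.0457,-0.0294,0],[0.0007,-0.0457,-0.0294,0],[0.0007,-0.0457,-0.0294,0],[0.0007,-0.0457,-0.0294,0],[0.0007,-0.0457,-0.0294,0],[0.0007,-0.0457,-0.0294,0],[0.0007,-0.0457,-0.0294,0],[0.0007,-0.0457,-0.0294,0],[0.0007,-0.0457,-0.0294,0],[0,0,0,0]]
  claw: 0.69

```text
time_s: 15.4
tcp_pos: [0.5503, 0.1013, 0.4206]
ee_rot: [[0.965, -0.19, -0.18], [-0.259, -0.786, -0.562], [-0.035, 0.589, -0.808]]
wrist_force: [0.2, -0.1, 0.6]
gripper_width: 0.692
gripper_force: 0.0
```

```bash
python3 st.py; python3 - <<'E'
from h import *
from station import capture
import pickle
m=camera_model("wrist");i=capture("wrist");t=capture("top");s=capture("scene")
pickle.dump(m,open("w1.pkl","wb"));cv2.imwrite("pics/w1.png",i[:,:,::-1]);cv2.imwrite("pics/t1.png",t[:,:,::-1]);cv2.imwrite("pics/s1.png",s[:,:,::-1])
print(m["eye"],m["rotation"][:,2])
r=np.array([.553,.2715,.16]);n=np.array([-.242,-.970,0])
for x in(0,66,110,135,160):print(x,proj(m,r+n*x*1e-3))
E
```

```text
t 15.4 J [  35.069   20.848    2.627   21.302 -101.181   39.174] p [0.55  0.101 0.421] z [-0.18  -0.562 -0.808] F [ 0.17  -0.09   0.572]
lean along n 36.1, along yd -2.7 ; tool y·n 0.808 yd 0.006 z 0.589
world->tool rows:
 [[ 0.965 -0.259 -0.035]
 [-0.19  -0.786  0.589]
 [-0.18  -0.562 -0.808]]
[0.6359249  0.13415628 0.49370292] [-0.42487444 -0.47554626 -0.77028402]
0 [-60.56091538 264.76942997]
66 [ 48.16847809 244.20263488]
110 [107.62906453 232.99003332]
135 [137.56659641 227.35289986]
160 [165.07479238 222.17782469]
```

View pics/w1.png

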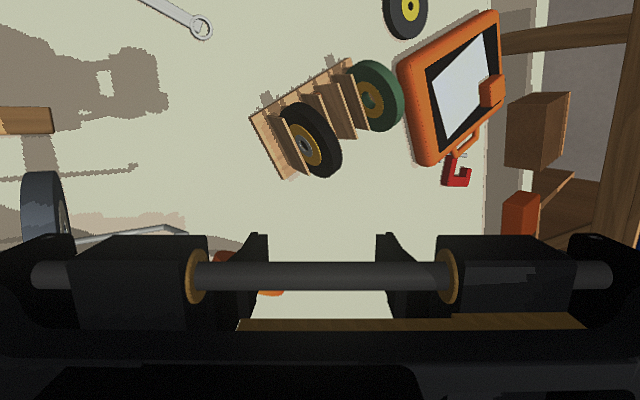

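The hook shows at (75–185, 225–240) but is partly hidden by the gripper. I'll move back over the board for a centred view.

Call:
jog_arm:
  rows:
    - [[-0.0058,-0.0418,-0.0147,0],[-0.0058,-0.0418,-0.0147,0],[-0.0058,-0.0418,-0.0147,0],[-0.0058,-0.0418,-0.0147,0],[0,0,0,0]]

```text
time_s: 16.18
tcp_pos: [0.57, 0.2693, 0.3697]
ee_rot: [[0.964, -0.191, -0.183], [-0.262, -0.784, -0.562], [-0.036, 0.59, -0.806]]
wrist_force: [-0.0, 0.2, -0.1]
gripper_width: 0.69
gripper_force: 0.0
```

```bash
python3 st.py; python3 - <<'E'
from h import *
from station import capture
import pickle
m=camera_model("wrist");i=capture("wrist")[:,:,::-1]
pickle.dump(m,open("w2.pkl","wb"));cv2.imwrite("pics/w2.png",i)
r=np.array([.553,.2715,.16]);n=np.array([-.242,-.970,0])
for x in(0,66,110,135,160):print(x,proj(m,r+n*x*1e-3))
E
```

```text
t 16.18 J [  45.354   32.144   15.549   15.979 -106.054   30.025] p [0.57  0.269 0.37 ] z [-0.183 -0.562 -0.806] F [-0.026  0.205 -0.113]
lean along n 36.2, along yd -3.0 ; tool y·n 0.807 yd 0.004 z 0.590
world->tool rows:
 [[ 0.964 -0.262 -0.036]
 [-0.191 -0.784  0.59 ]
 [-0.183 -0.562 -0.806]]
0 [182.11691334 213.97094182]
66 [251.31755601 201.31181094]
110 [289.21593961 194.39432318]
135 [308.39635093 190.89746508]
160 [326.10360673 187.67161444]
```

View pics/w2.png

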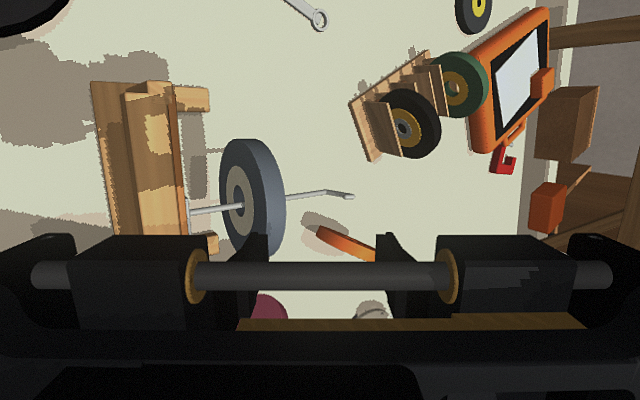

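The whole hook is visible: root near (188,212), bend near (326,190), tip near (350,197), wheel near (250,198). I'll zoom in on the hook for exact pixels.

```bash
python3 - <<'E'
import cv2
i=cv2.imread("pics/w2.png")[130:260,175:375]
cv2.imwrite("pics/w2c.png",cv2.resize(i,None,fx=4,fy=4,interpolation=cv2.INTER_CUBIC))
E
```

```text
(no output)
```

View pics/w2c.png

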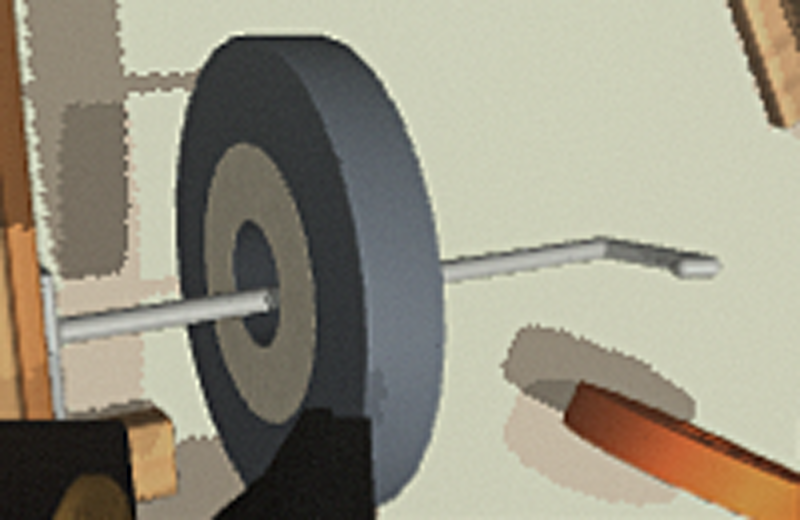

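In the crop the root is at image (189.5,212), the bend at (325.5,191.8), the tip at (353,196.5), and the label centre on the wheel's inner face at (238.8,200.8). Nothing touches the wheel.

```bash
python3 - <<'E'
from h import *
import pickle
np.set_printoptions(precision=4,suppress=True)
S=camera_model("scene");T=camera_model("top");w=pickle.load(open("w2.pkl","rb"))
root,e=tri([S,T,w],[(425,145),(190,160.5),(189.5,212)]);print("root",root,e)
bend,e=tri([S,w],[(367.5,149.5),(325.5,191.75)]);print("bend",bend,e)
tip,e=tri([S,w,T],[(364,143.5),(353,196.5),(265,187)]);print("tip",tip,e)
v=bend-root;print("len",np.linalg.norm(v[:2]),"az",np.degrees(np.arctan2(v[1],v[0])))
rz=onz(w,(189.5,212),.16);print("root z=.16",rz)
for z in(.156,.16,.164):print("bend z",z,b:=onz(w,(325.5,191.75),z),np.linalg.norm((b-rz)[:2]),np.degrees(np.arctan2(*(b-rz)[[1,0]])))
for X in(root,bend,tip):print(proj(S,X),proj(T,X),proj(w,X))
print("label inner",onz(w,(238.8,200.8),.147))
E
```

```text
root [0.5534 0.2678 0.1606] [np.float64(4.47338708094551), np.float64(2.436899901989602), np.float64(2.6686148239974887)]
bend [0.5131 0.1213 0.1639] [np.float64(1.1984479900682306), np.float64(1.198447990068218)]
tip [0.508 0.1   0.19 ] [np.float64(10.090355651674336), np.float64(4.449926444209897), np.float64(12.111263112160577)]
len 0.15190028707664013 az -105.35404829418484
root z=.16 [0.552  0.2652 0.16  ]
bend z 0.156 [0.5077 0.1157 0.156 ] 0.1559134167090316 -106.49784778983009
bend z 0.16 [0.5098 0.1183 0.16  ] 0.1528380087908684 -106.03143946077242
bend z 0.164 [0.5119 0.1209 0.164 ] 0.14977314428356903 -105.54590926965108
[423.3484 144.5589] [189.708  159.4288] [186.2732 212.0462]
[367.3152 149.0773] [251.5244 185.3623] [324.956  190.8673]
[360.0488 143.9861] [259.3168 186.0856] [354.257  192.7683]
label inner [0.5377 0.2156 0.147 ]
```

The hook's bend is about 151 mm out and about 2 mm high. Next I line up on the leaned approach line and slide the open fingers over the rim.

Call:
jog_arm:
  rows:
    - [[-0.0039,-0.0229,0.0089,0],[-0.0039,-0.0229,0.0089,0],[0,0,0.02,0],[0,0,0.02,0],[0,0,0.02,0],[0,0,0.01,0],[0,0,0.01,0],[0,0,0.01,0],[0,0,0.01,0],[0,0,0,0]]
  claw: 0.69

```text
time_s: 17.48
tcp_pos: [0.5495, 0.2397, 0.2489]
ee_rot: [[0.964, -0.193, -0.184], [-0.264, -0.784, -0.562], [-0.036, 0.59, -0.807]]
wrist_force: [0.4, 0.7, 0.4]
gripper_width: 0.689
gripper_force: 0.0
```

```bash
python3 st.py; python3 - <<'E'
from h import *
from station import capture
m=camera_model("wrist");i=capture("wrist")[:,:,::-1]
s=capture("scene")[100:220,340:460,::-1]
a=i[130:300,150:450]
cv2.imwrite("pics/g1.png",np.vstack([cv2.resize(a,(600,340)),np.pad(cv2.resize(s,(260,260)),((0,0),(0,340),(0,0)))]))
E
```

```text
t 17.48 J [ 44.844  32.894  -0.311  15.588 -89.931  25.828] p [0.549 0.24  0.249] z [-0.184 -0.562 -0.807] F [0.355 0.74  0.38 ]
lean along n 36.2, along yd -3.0 ; tool y·n 0.807 yd 0.003 z 0.590
world->tool rows:
 [[ 0.964 -0.264 -0.036]
 [-0.193 -0.784  0.59 ]
 [-0.184 -0.562 -0.807]]
```

View pics/g1.png

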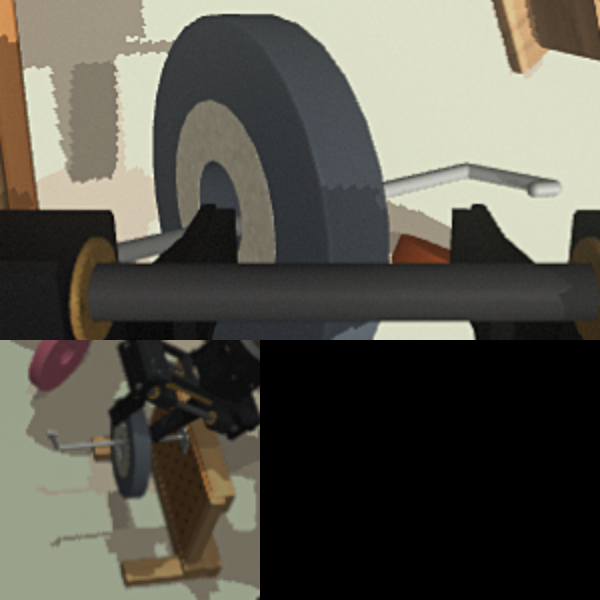

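The fingers straddle the rim with room on both faces: inner finger near crop (215,235), outer near (480,235), no force. I'll close in stages so the wheel tilts gently on the prong.

Call:
jog_arm:
  rows:
    - [[0,0,0,0],[0,0,0,0],[0,0,0,0],[0,0,0,0]]
  claw: 0.45

```text
time_s: 18.08
tcp_pos: [0.5498, 0.2402, 0.2495]
ee_rot: [[0.964, -0.193, -0.183], [-0.263, -0.785, -0.561], [-0.035, 0.589, -0.807]]
wrist_force: [0.3, 0.2, 1.0]
gripper_width: 0.456
gripper_force: 0.0
```

Call:
jog_arm:
  rows:
    - [[0,0,0,0],[0,0,0,0],[0,0,0,0]]
  claw: 0.33

```text
time_s: 18.45
tcp_pos: [0.5501, 0.2407, 0.2497]
ee_rot: [[0.964, -0.193, -0.181], [-0.263, -0.786, -0.56], [-0.034, 0.588, -0.808]]
wrist_force: [0.5, 2.6, 0.9]
gripper_width: 0.339
gripper_force: 10.0
```

Call:
jog_arm:
  rows:
    - [[0,0,0,0],[0,0,0,0],[0,0,0,0]]
  claw: 0.27

```text
time_s: 18.82
tcp_pos: [0.5502, 0.2405, 0.2501]
ee_rot: [[0.964, -0.194, -0.181], [-0.263, -0.785, -0.561], [-0.034, 0.588, -0.808]]
wrist_force: [2.3, 3.8, 3.0]
gripper_width: 0.312
gripper_force: 27.6
```

It stalled at 27 mm. The contacts lie straight across the slab's diagonal, so the squeeze has no tilting lever, and the wrist force is only about 5 N. I'll open a little, go 10 mm deeper for leverage, and squeeze again.

Call:
jog_arm:
  rows:
    - [[0,0,0,0],[0,0,0,0],[0,0,0.005,0],[0,0,0.005,0],[0,0,0,0]]
  claw: 0.46

```text
time_s: 19.45
tcp_pos: [0.5479, 0.2345, 0.2411]
ee_rot: [[0.964, -0.193, -0.183], [-0.264, -0.785, -0.561], [-0.035, 0.589, -0.807]]
wrist_force: [1.1, 1.6, 0.7]
gripper_width: 0.46
gripper_force: 1.1
```

Call:
jog_arm:
  rows:
    - [[0,0,0,0],[0,0,0,0],[0,0,0,0],[0,0,0,0]]
  claw: 0.3

```text
time_s: 19.95
tcp_pos: [0.5491, 0.2356, 0.2436]
ee_rot: [[0.965, -0.194, -0.178], [-0.262, -0.786, -0.56], [-0.031, 0.587, -0.809]]
wrist_force: [1.2, 5.3, 6.3]
gripper_width: 0.342
gripper_force: 27.3
```

Call:
jog_arm:
  rows:
    - [[0,0,-0.002,0],[0,0,-0.002,0],[0,0,0,0],[0,0,0,0]]
  claw: 0.22

```text
time_s: 20.45
tcp_pos: [0.5493, 0.2371, 0.2457]
ee_rot: [[0.964, -0.194, -0.18], [-0.263, -0.785, -0.561], [-0.033, 0.588, -0.808]]
wrist_force: [2.3, 4.4, 6.0]
gripper_width: 0.298
gripper_force: 28.0
```

```bash
python3 - <<'E'
from h import *
from station import capture
i=capture("wrist")[:,:,::-1];s=capture("scene")[100:220,340:460,::-1]
cv2.imwrite("pics/g2.png",np.vstack([cv2.resize(i[130:300,150:450],(600,340)),np.pad(cv2.resize(s,(260,260)),((0,0),(0,340),(0,0)))]))
E
```

```text
(no output)
```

View pics/g2.png

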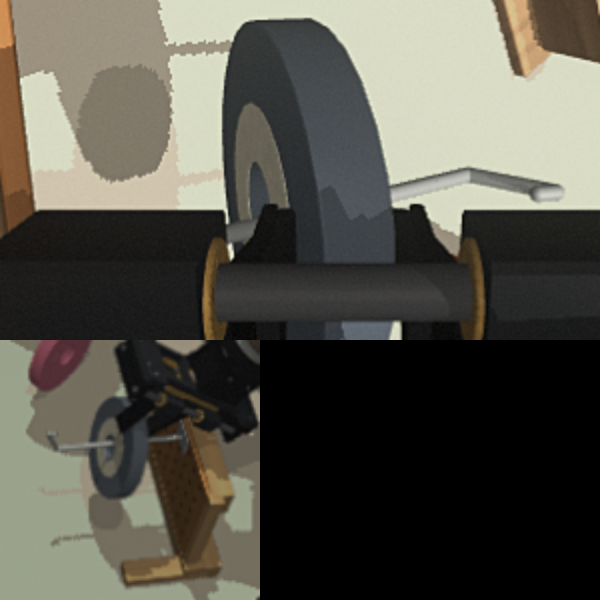

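The wheel is clearly tilting: its underside has swung outward in the scene crop (118,445), and the opening is down to 26 mm. I'll keep easing back while squeezing.

Call:
jog_arm:
  rows:
    - [[0,0,-0.002,0],[0,0,-0.002,0],[0,0,-0.001,0],[0,0,0,0],[0,0,0,0]]
  claw: 0.15

```text
time_s: 21.18
tcp_pos: [0.5492, 0.2393, 0.2479]
ee_rot: [[0.964, -0.193, -0.184], [-0.264, -0.784, -0.562], [-0.036, 0.59, -0.807]]
wrist_force: [0.2, 1.5, -0.4]
gripper_width: 0.267
gripper_force: 27.9
```

Call:
jog_arm:
  rows:
    - [[0,0,-0.002,0],[0,0,-0.002,0],[0,0,-0.001,0],[0,0,0,0]]
  claw: 0.1

```text
time_s: 21.68
tcp_pos: [0.5503, 0.2423, 0.2523]
ee_rot: [[0.964, -0.193, -0.183], [-0.264, -0.785, -0.561], [-0.036, 0.589, -0.807]]
wrist_force: [0.6, -0.3, -4.7]
gripper_width: 0.237
gripper_force: 29.2
```

Aligned: the opening is 20.6 mm (the wheel's thickness) and the wrist now carries about 4.7 N. I'll work out the passing path of the wheel centre relative to the bend at this tilt.

```bash
cat > path.py <<'E'
from clr import *
import sys
from scipy.sparse.csgraph import dijkstra
from scipy.sparse import coo_matrix
th=np.radians(float(sys.argv[1]));a=np.array([np.cos(th),0,np.sin(th)])
X=np.arange(-45,76.,1);Z=np.arange(-20,70.,1)
G=np.stack(np.meshgrid(X,[0.],Z,indexing="ij"),-1).reshape(-1,3);s=clear(a,G).reshape(len(X),len(Z))
i=np.arange(s.size).reshape(s.shape);r=[];c=[];w=[]
cost=np.where(s>0.3,np.exp(-1.5*np.minimum(s,6)),np.inf)
for dx,dz in((1,0),(0,1),(1,1),(1,-1)):
    A=i[:len(X)-dx,(1 if dz<0 else 0):(len(Z)-max(dz,0))];B=i[dx:,(0 if dz<0 else dz):][:A.shape[0],:A.shape[1]]
    k=(cost.ravel()[A]+cost.ravel()[B])*np.hypot(dx,dz);k=k+1e-3
    m=np.isfinite(k);r+=[A[m]];c+=[B[m]];w+=[k[m]]
M=coo_matrix((np.concatenate(w),(np.concatenate(r),np.concatenate(c))),(s.size,)*2).tocsr()
j0=s[0,(np.abs(Z)<14)].argmax()+np.where(np.abs(Z)<14)[0][0]
d,p=dijkstra(M,directed=False,indices=i[0,j0],return_predecessors=True)
e=i[-1][d[i[-1]].argmin()];L=[]
while e>=0:L.append(e);e=p[e]
L=L[::-1];print("min",min(s.ravel()[L]))
for q in L[::3]:print(G[q,0],G[q,2],round(s.ravel()[q],1),end=" | ")
E
python3 path.py 36.2
```

```text
min 2.810152773196431
-45.0 0.0 4.0 | -42.0 0.0 4.0 | -39.0 0.0 4.0 | -36.0 0.0 4.0 | -33.0 0.0 4.0 | -30.0 0.0 4.0 | -27.0 0.0 4.0 | -24.0 0.0 4.0 | -21.0 0.0 4.0 | -18.0 0.0 4.0 | -15.0 0.0 4.0 | -12.0 1.0 5.0 | -9.0 2.0 6.0 | -6.0 4.0 6.2 | -3.0 7.0 5.6 | -1.0 10.0 4.3 | 1.0 13.0 3.1 | 4.0 16.0 3.1 | 6.0 19.0 3.8 | 9.0 22.0 5.0 | 12.0 25.0 5.6 | 15.0 28.0 6.3 | 18.0 30.0 6.1 | 21.0 32.0 6.8 | 24.0 33.0 6.7 | 27.0 34.0 6.7 | 30.0 34.0 6.0 | 33.0 34.0 6.3 | 36.0 34.0 7.5 | 39.0 34.0 9.4 | 42.0 34.0 11.6 | 45.0 34.0 14.0 | 48.0 34.0 16.4 | 51.0 34.0 18.8 | 54.0 34.0 21.3 | 57.0 34.0 23.7 | 60.0 34.0 26.1 | 63.0 34.0 28.5 | 66.0 34.0 31.0 | 69.0 34.0 33.4 | 72.0 34.0 35.8 | 75.0 34.0 38.2 |
```

The path has 2.8 mm spare. It stays centred on the wire until 12 mm before the bend, then goes out and up at 45°. Next I find the vertical centring by touch, raising in small steps.

Call:
jog_arm:
  rows:
    - [[0,0.0012,-0.0016,0],[0,0,0,0]]

```text
time_s: 21.92
tcp_pos: [0.5506, 0.2424, 0.2548]
ee_rot: [[0.964, -0.193, -0.183], [-0.264, -0.785, -0.561], [-0.035, 0.589, -0.807]]
wrist_force: [0.4, -0.6, -5.0]
gripper_width: 0.236
gripper_force: 29.2
```

Call:
jog_arm:
  rows:
    - [[0,0.0012,-0.0016,0],[0,0,0,0]]

```text
time_s: 22.18
tcp_pos: [0.5507, 0.2423, 0.2569]
ee_rot: [[0.964, -0.193, -0.182], [-0.264, -0.785, -0.561], [-0.035, 0.589, -0.808]]
wrist_force: [1.0, -0.3, -4.5]
gripper_width: 0.237
gripper_force: 29.2
```

Call:
jog_arm:
  rows:
    - [[0,0.0006,-0.0008,0],[0,0,0,0]]

```text
time_s: 22.42
tcp_pos: [0.5507, 0.2423, 0.2578]
ee_rot: [[0.964, -0.193, -0.183], [-0.264, -0.785, -0.561], [-0.035, 0.589, -0.807]]
wrist_force: [-0.5, -0.2, -5.6]
gripper_width: 0.238
gripper_force: 29.2
```

Call:
jog_arm:
  rows:
    - [[0,0.0006,-0.0008,0],[0,0,0,0]]

```text
time_s: 22.68
tcp_pos: [0.5507, 0.2423, 0.2588]
ee_rot: [[0.964, -0.193, -0.183], [-0.264, -0.785, -0.561], [-0.035, 0.589, -0.807]]
wrist_force: [0.1, 0.6, -3.9]
gripper_width: 0.239
gripper_force: 29.2
```

Call:
jog_arm:
  rows:
    - [[0,0.0006,-0.0008,0],[0,0,0,0]]

```text
time_s: 22.92
tcp_pos: [0.5507, 0.2423, 0.2598]
ee_rot: [[0.964, -0.193, -0.183], [-0.264, -0.785, -0.561], [-0.035, 0.589, -0.807]]
wrist_force: [-0.0, 0.6, -4.8]
gripper_width: 0.237
gripper_force: 29.2
```

Call:
jog_arm:
  rows:
    - [[0,0.0006,-0.0008,0],[0,0,0,0]]

```text
time_s: 23.18
tcp_pos: [0.5508, 0.2423, 0.2608]
ee_rot: [[0.964, -0.193, -0.183], [-0.264, -0.785, -0.561], [-0.035, 0.589, -0.807]]
wrist_force: [0.5, 0.4, -5.0]
gripper_width: 0.234
gripper_force: 29.2
```

Call:
jog_arm:
  rows:
    - [[0,0.0006,-0.0008,0],[0,0,0,0]]

```text
time_s: 23.42
tcp_pos: [0.5508, 0.2422, 0.2617]
ee_rot: [[0.964, -0.193, -0.183], [-0.264, -0.785, -0.561], [-0.035, 0.589, -0.807]]
wrist_force: [0.8, 0.7, -4.3]
gripper_width: 0.242
gripper_force: 29.2
```

No contact after 9 mm of rise, so I'll measure where the wheel sits in the gripper. I take its inner-face rim edge in the wrist view, cast it onto the known face plane, and fit a circle.

```bash
cat > rim.py <<'E'
from h import *
from station import capture,sense
from scipy.optimize import least_squares
np.set_printoptions(precision=4,suppress=True)
def run(show=True):
    s=sense();m=camera_model("wrist");I=capture("wrist").astype(int);cv2.imwrite("pics/cur.png",I[:,:,::-1].astype(np.uint8))
    R=np.array(s["ee_rot"]);p=np.array(s["tcp_pos"]);P=[];px=[]
    wh=((I.max(2)<125)&(I[:,:,2]-I[:,:,0]>4)).astype(np.uint8)
    n,L,st,_=cv2.connectedComponentsWithStats(wh[:232]);k=1+st[1:,4].argmax();print("blob",st[k])
    for r in range(st[k][1]+2,228,2):
        c=np.where(L[r]==k)[0]
        if len(c)<8:continue
        e,d=ray(m,(c[0],r));e=R.T@(e-p);d=R.T@d
        q=e+d*(-.0103-e[1])/d[1];P.append(q);px.append((c[0],r))
    P=np.array(P)
    f=least_squares(lambda v:np.hypot(P[:,0]-v[0],P[:,2]-v[1])-.0625,[0,.115],loss="soft_l1",f_scale=.001)
    print(px[::6]);print("fit x,z tool",f.x,"rms mm",1e3*np.sqrt(np.mean(f.fun**2)))
    c=p+R@np.array([f.x[0],0,f.x[1]]);print("centre world",c,"depth",.0697+.0625-f.x[1]);return c
if __name__=="__main__":run()
E
python3 rim.py
```

```text
blob [ 300  144   41   88 2852]
[(np.int64(307), 146), (np.int64(302), 158), (np.int64(302), 170), (np.int64(302), 182), (np.int64(302), 194), (np.int64(302), 206), (np.int64(301), 218)]
fit x,z tool [0.0434 0.1451] rms mm 9.477670002902787
centre world [0.5661 0.1494 0.1431] depth -0.012934549157570419
```

```bash
python3 - <<'E'
import cv2
i=cv2.imread("pics/cur.png")[120:290,180:420]
cv2.imwrite("pics/cc.png",cv2.resize(i,None,fx=3.3,fy=3.3,interpolation=cv2.INTER_CUBIC))
E
```

```text
(no output)
```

View pics/cc.png

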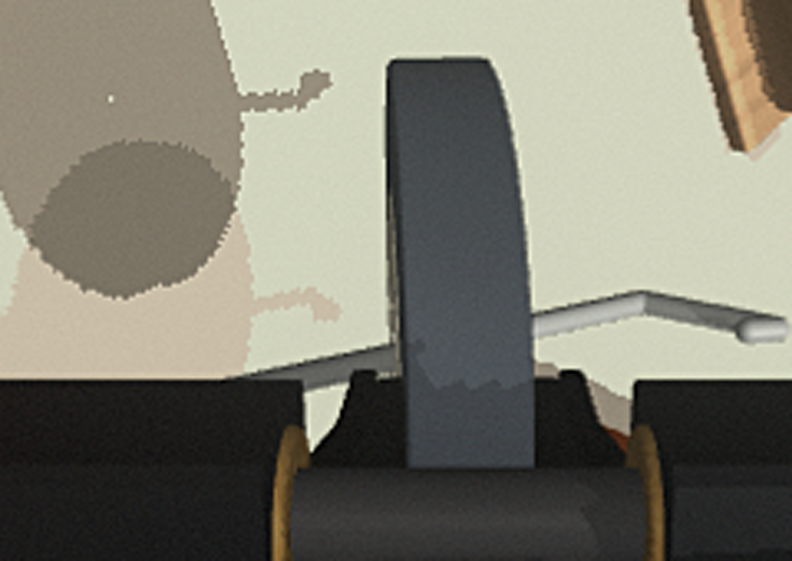

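The wheel sits square in the fingers, seen edge-on. Its far silhouette is at row 138, and the bend is at (375.5,210.3). The tangent ray gives the grip depth, and the bend pixel checks the hook.

```bash
python3 - <<'E'
from h import *
from station import sense
import pickle
np.set_printoptions(precision=4,suppress=True)
s=sense();m=camera_model("wrist");R=np.array(s["ee_rot"]);p=np.array(s["tcp_pos"])
e,d=ray(m,(180+440/3.3,120+58/3.3));e=R.T@(e-p);d=R.T@d;e2=e[[0,2]];d2=d[[0,2]]/np.hypot(d[0],d[2])
print("cam",e,"dir",d/np.linalg.norm(d))
for xc in(-.004,0,.004):
    z=np.linspace(.09,.135,4501);dist=(xc-e2[0])*d2[1]-(z-e2[1])*d2[0]
    zc=z[np.abs(np.abs(dist)-.0625).argmin()];print(xc,"zc",zc,"depth mm",1e3*(.1322-zc),"centre",p+R@[xc,0,zc])
w=pickle.load(open("w2.pkl","rb"));S=camera_model("scene")
b,er=tri([w,m],[(325.5,191.75),(375.5,210.3)]);print("bend w",b,er)
b,er=tri([w,m,S],[(325.5,191.75),(375.5,210.3),(367.5,149.5)]);print("bend wS",b,er)
t,er=tri([m,w,S],[(180+778/3.3,120+326/3.3),(353,196.5),(364,143.2)]);print("tip",t,er)
E
```

```text
cam [ 0.0716  0.001  -0.0929] dir [-0.0555 -0.0243  0.9982]
-0.004 zc 0.135 depth mm -2.799999999999997 centre [0.5222 0.1675 0.1528]
0 zc 0.09 depth mm 42.20000000000002 centre [0.5343 0.1917 0.189 ]
0.004 zc 0.09 depth mm 42.20000000000002 centre [0.5382 0.1907 0.1889]
bend w [0.5131 0.1213 0.1653] [np.float64(0.6750377802814683), np.float64(0.6750377802814772)]
bend wS [0.5135 0.1211 0.1647] [np.float64(1.2125859658183888), np.float64(0.5876296285104617), np.float64(1.3408500857465855)]
tip [0.5102 0.1086 0.1958] [np.float64(0.6742184915763447), np.float64(2.031090774457691), np.float64(2.552906882224317)]
```

Call:
jog_arm:
  rows:
    - [[0,0.0006,-0.0008,0],[0,0,0,0]]

```text
time_s: 23.72
tcp_pos: [0.5507, 0.2422, 0.2624]
ee_rot: [[0.964, -0.193, -0.183], [-0.264, -0.785, -0.561], [-0.035, 0.589, -0.807]]
wrist_force: [0.0, 0.0, -6.0]
gripper_width: 0.237
gripper_force: 29.3
```

Call:
jog_arm:
  rows:
    - [[0,0.0006,-0.0008,0],[0,0,0,0]]

```text
time_s: 23.98
tcp_pos: [0.5507, 0.2422, 0.2631]
ee_rot: [[0.964, -0.193, -0.183], [-0.264, -0.785, -0.561], [-0.036, 0.589, -0.807]]
wrist_force: [-0.4, 0.3, -7.0]
gripper_width: 0.235
gripper_force: 29.4
```

Call:
jog_arm:
  rows:
    - [[0,0.0006,-0.0008,0],[0,0,0,0]]

```text
time_s: 24.22
tcp_pos: [0.5507, 0.2422, 0.2638]
ee_rot: [[0.964, -0.193, -0.183], [-0.264, -0.785, -0.561], [-0.036, 0.589, -0.808]]
wrist_force: [0.8, -0.4, -11.5]
gripper_width: 0.238
gripper_force: 29.5
```

The wheel touches the wire from below at TCP z ≈ 0.262, so it is centred at about 0.2578. I'll lower to centre, slide out 36 mm along the prong and feel again for the prong's slope.

Call:
jog_arm:
  rows:
    - [[0,-0.0018,0.0024,0],[0,-0.0018,0.0024,0],[0.0001,0.005,0.0034,0],[0.0001,0.005,0.0034,0],[0.0001,0.005,0.0034,0],[0.0001,0.005,0.0034,0],[0.0001,0.005,0.0034,0],[0.0001,0.005,0.0034,0],[0,0,0,0]]

```text
time_s: 25.35
tcp_pos: [0.5416, 0.2066, 0.26]
ee_rot: [[0.964, -0.193, -0.183], [-0.264, -0.784, -0.561], [-0.035, 0.589, -0.807]]
wrist_force: [0.4, -0.6, -4.8]
gripper_width: 0.237
gripper_force: 29.2
```

Call:
jog_arm:
  rows:
    - [[0,0.0018,-0.0024,0],[0,0,0,0]]

```text
time_s: 25.6
tcp_pos: [0.5417, 0.2072, 0.2626]
ee_rot: [[0.964, -0.193, -0.183], [-0.264, -0.785, -0.561], [-0.035, 0.589, -0.807]]
wrist_force: [0.5, -0.7, -7.2]
gripper_width: 0.235
gripper_force: 29.2
```

Call:
jog_arm:
  rows:
    - [[0,0.0006,-0.0008,0],[0,0,0,0]]

```text
time_s: 25.85
tcp_pos: [0.5417, 0.2071, 0.2633]
ee_rot: [[0.964, -0.193, -0.183], [-0.264, -0.785, -0.561], [-0.036, 0.589, -0.807]]
wrist_force: [-0.3, -0.5, -8.3]
gripper_width: 0.237
gripper_force: 29.3
```

Call:
jog_arm:
  rows:
    - [[0,0.0006,-0.0008,0],[0,0,0,0]]

```text
time_s: 26.1
tcp_pos: [0.5417, 0.2072, 0.2642]
ee_rot: [[0.964, -0.193, -0.183], [-0.264, -0.785, -0.56], [-0.036, 0.589, -0.808]]
wrist_force: [-0.8, 0.3, -10.8]
gripper_width: 0.238
gripper_force: 29.5
```

Call:
jog_arm:
  rows:
    - [[0,0.0006,-0.0008,0],[0,0,0,0]]

```text
time_s: 26.35
tcp_pos: [0.5417, 0.2071, 0.265]
ee_rot: [[0.964, -0.193, -0.183], [-0.264, -0.785, -0.56], [-0.036, 0.588, -0.808]]
wrist_force: [-0.9, -0.3, -12.2]
gripper_width: 0.238
gripper_force: 29.7
```

```bash
python3 path.py 34; echo; python3 - <<'E'
from clr import *
for th in(33,36.2):
    t=np.radians(th);a=np.array([np.cos(t),0,np.sin(t)])
    for z in(0,2,4):print(th,z,[(x,round(float(clear(a,np.array([[x,0,z]],float))[0]),1)) for x in range(-18,8,2)])
E
```

```text
min 2.3145421733433587
-45.0 0.0 4.7 | -42.0 0.0 4.7 | -39.0 0.0 4.7 | -36.0 0.0 4.7 | -33.0 0.0 4.7 | -30.0 0.0 4.7 | -27.0 0.0 4.7 | -24.0 0.0 4.7 | -21.0 0.0 4.7 | -18.0 0.0 4.7 | -15.0 0.0 4.7 | -12.0 1.0 5.5 | -9.0 2.0 6.3 | -6.0 4.0 6.3 | -3.0 7.0 5.5 | -1.0 10.0 4.1 | 1.0 13.0 2.7 | 4.0 16.0 2.5 | 7.0 19.0 3.6 | 9.0 22.0 4.8 | 12.0 25.0 5.7 | 15.0 28.0 6.6 | 18.0 30.0 6.6 | 21.0 31.0 6.4 | 24.0 32.0 6.3 | 27.0 33.0 6.3 | 30.0 34.0 6.7 | 33.0 34.0 7.1 | 36.0 34.0 8.3 | 39.0 34.0 10.1 | 42.0 34.0 12.2 | 45.0 34.0 14.6 | 48.0 34.0 17.1 | 51.0 34.0 19.6 | 54.0 34.0 22.1 | 57.0 34.0 24.6 | 60.0 34.0 27.1 | 63.0 34.0 29.6 | 66.0 34.0 32.1 | 69.0 34.0 34.5 | 72.0 34.0 37.0 | 75.0 34.0 39.5 | 
33 0 [(-18, 5.0), (-16, 5.0), (-14, 5.0), (-12, 5.0), (-10, 5.0), (-8, 5.0), (-6, 5.0), (-4, 5.0), (-2, 5.0), (0, 4.4), (2, 2.6), (4, 0.7), (6, -1.1)]
33 2 [(-18, 3.0), (-16, 3.1), (-14, 3.7), (-12, 4.8), (-10, 5.9), (-8, 7.0), (-6, 7.0), (-4, 7.0), (-2, 7.0), (0, 5.2), (2, 3.3), (4, 1.5), (6, -0.4)]
33 4 [(-18, 1.0), (-16, 1.1), (-14, 2.0), (-12, 3.1), (-10, 4.2), (-8, 5.3), (-6, 6.4), (-4, 7.5), (-2, 7.0), (0, 5.3), (2, 3.6), (4, 2.0), (6, 0.3)]
36.2 0 [(-18, 4.0), (-16, 4.0), (-14, 4.0), (-12, 4.0), (-10, 4.0), (-8, 4.0), (-6, 4.0), (-4, 4.0), (-2, 4.0), (0, 4.0), (2, 3.5), (4, 1.7), (6, -0.2)]
36.2 2 [(-18, 2.0), (-16, 2.2), (-14, 3.1), (-12, 4.3), (-10, 5.5), (-8, 6.0), (-6, 6.0), (-4, 6.0), (-2, 6.0), (0, 6.0), (2, 4.3), (4, 2.4), (6, 0.6)]
36.2 4 [(-18, 0.0), (-16, 0.4), (-14, 1.5), (-12, 2.7), (-10, 3.9), (-8, 5.0), (-6, 6.2), (-4, 7.4), (-2, 7.9), (0, 6.3), (2, 4.7), (4, 3.1), (6, 1.3)]
```

The prong is level to within about 0.5 mm. Now I lower to centre and move out to feel the rising wire, expecting contact about 24 mm on.

Call:
jog_arm:
  rows:
    - [[0,-0.0026,0.0035,0],[0,-0.0025,0.0034,0],[0,0.0036,0.00265,0],[0,0.0036,0.00265,0],[0,0.0036,0.00265,0],[0,0.0036,0.00265,0],[0,0,0,0]]

```text
time_s: 27.22
tcp_pos: [0.5368, 0.1894, 0.2574]
ee_rot: [[0.964, -0.193, -0.183], [-0.264, -0.784, -0.561], [-0.035, 0.589, -0.807]]
wrist_force: [0.4, 0.8, -4.4]
gripper_width: 0.236
gripper_force: 29.2
```

Call:
jog_arm:
  rows:
    - [[0,0.0016,0.0012,0],[0,0,0,0]]

```text
time_s: 27.48
tcp_pos: [0.5364, 0.1879, 0.2572]
ee_rot: [[0.964, -0.193, -0.183], [-0.264, -0.785, -0.561], [-0.035, 0.589, -0.807]]
wrist_force: [0.3, 0.6, -5.5]
gripper_width: 0.237
gripper_force: 29.2
```

Call:
jog_arm:
  rows:
    - [[0,0.0012,0.0009,0],[0,0,0,0]]

```text
time_s: 27.72
tcp_pos: [0.5359, 0.1865, 0.2571]
ee_rot: [[0.964, -0.193, -0.183], [-0.264, -0.785, -0.561], [-0.035, 0.589, -0.807]]
wrist_force: [0.2, -0.2, -4.8]
gripper_width: 0.239
gripper_force: 29.2
```

Call:
jog_arm:
  rows:
    - [[0,0.0008,0.0006,0],[0,0,0,0]]

```text
time_s: 27.98
tcp_pos: [0.5357, 0.1855, 0.2571]
ee_rot: [[0.964, -0.193, -0.183], [-0.264, -0.785, -0.561], [-0.035, 0.589, -0.807]]
wrist_force: [-0.1, -0.4, -4.7]
gripper_width: 0.24
gripper_force: 29.2
```

Call:
jog_arm:
  rows:
    - [[0,0.0008,0.0006,0],[0,0,0,0]]

```text
time_s: 28.22
tcp_pos: [0.5354, 0.1845, 0.2572]
ee_rot: [[0.964, -0.193, -0.183], [-0.264, -0.785, -0.561], [-0.035, 0.589, -0.807]]
wrist_force: [-0.4, -0.6, -5.1]
gripper_width: 0.235
gripper_force: 29.2
```

Call:
jog_arm:
  rows:
    - [[0,0.0008,0.0006,0],[0,0,0,0]]

```text
time_s: 28.48
tcp_pos: [0.5351, 0.1835, 0.2571]
ee_rot: [[0.964, -0.193, -0.183], [-0.264, -0.785, -0.561], [-0.035, 0.589, -0.807]]
wrist_force: [0.9, -1.0, -5.2]
gripper_width: 0.238
gripper_force: 29.2
```

Call:
jog_arm:
  rows:
    - [[0,0.0008,0.0006,0],[0,0,0,0]]

```text
time_s: 28.72
tcp_pos: [0.5349, 0.1825, 0.2571]
ee_rot: [[0.964, -0.193, -0.183], [-0.264, -0.785, -0.561], [-0.035, 0.589, -0.807]]
wrist_force: [0.8, 0.1, -4.3]
gripper_width: 0.236
gripper_force: 29.2
```

Call:
jog_arm:
  rows:
    - [[0,0.0008,0.0006,0],[0,0,0,0]]

```text
time_s: 28.98
tcp_pos: [0.5346, 0.1816, 0.2571]
ee_rot: [[0.964, -0.193, -0.183], [-0.264, -0.785, -0.561], [-0.035, 0.589, -0.807]]
wrist_force: [0.7, -0.8, -4.4]
gripper_width: 0.236
gripper_force: 29.2
```

Call:
jog_arm:
  rows:
    - [[0,0.0008,0.0006,0],[0,0,0,0]]

```text
time_s: 29.22
tcp_pos: [0.5344, 0.1806, 0.2571]
ee_rot: [[0.964, -0.193, -0.183], [-0.264, -0.785, -0.561], [-0.035, 0.589, -0.807]]
wrist_force: [-0.4, -0.3, -5.2]
gripper_width: 0.236
gripper_force: 29.2
```

Call:
jog_arm:
  rows:
    - [[0,0.0008,0.0006,0],[0,0,0,0]]

```text
time_s: 29.48
tcp_pos: [0.5341, 0.1797, 0.2571]
ee_rot: [[0.964, -0.193, -0.183], [-0.264, -0.785, -0.561], [-0.035, 0.589, -0.807]]
wrist_force: [-0.2, 0.1, -4.6]
gripper_width: 0.236
gripper_force: 29.2
```

Call:
jog_arm:
  rows:
    - [[0,0.0012,0.0009,0],[0,0,0,0]]

```text
time_s: 29.72
tcp_pos: [0.5337, 0.1782, 0.257]
ee_rot: [[0.964, -0.193, -0.183], [-0.264, -0.785, -0.561], [-0.035, 0.589, -0.807]]
wrist_force: [-0.2, -0.2, -4.6]
gripper_width: 0.238
gripper_force: 29.2
```

Call:
jog_arm:
  rows:
    - [[0,0.0012,0.0009,0],[0,0,0,0]]

```text
time_s: 29.98
tcp_pos: [0.5333, 0.1767, 0.257]
ee_rot: [[0.964, -0.193, -0.183], [-0.264, -0.785, -0.561], [-0.035, 0.589, -0.807]]
wrist_force: [0.2, -1.0, -4.0]
gripper_width: 0.237
gripper_force: 29.2
```

```bash
python3 - <<'E'
from h import *
from station import sense,capture
s=sense();m=camera_model("wrist");I=capture("wrist");cv2.imwrite("pics/n3.png",I[:,:,::-1])
R=np.array(s["ee_rot"]);p=np.array(s["tcp_pos"])
# bright steel pixels right of the wheel
g=I.astype(int);b=(g.min(2)>110)&(abs(g[:,:,0]-g[:,:,2])<14)&(abs(g[:,:,1]-g[:,:,0])<10)
b[232:]=0;b[:,:330]=0;b[:,420:]=0;b[:150]=0
n,L,st,c=cv2.connectedComponentsWithStats(b.astype(np.uint8))
for k in range(1,n):
    if st[k,4]>15:print(st[k],c[k])
for X in((.5133,.1212,.160),(.5133,.1212,.1635),(.51,.109,.192),(.5119,.116,.1893)):print(proj(m,X))
print(s["wrist_force"])
E
```

```text
[305.68573558 227.27350076]
[308.48564504 228.81309132]
[349.62004408 238.44684824]
[338.19245317 239.54595724]
[ 0.23603813 -0.99733818 -4.01724528]
```

Call:
jog_arm:
  rows:
    - [[0,0.0008,0.0006,0],[0,0,0,0]]

```text
time_s: 30.28
tcp_pos: [0.533, 0.1758, 0.257]
ee_rot: [[0.964, -0.193, -0.183], [-0.264, -0.785, -0.561], [-0.035, 0.589, -0.807]]
wrist_force: [0.0, -0.1, -4.5]
gripper_width: 0.241
gripper_force: 29.2
```

Call:
jog_arm:
  rows:
    - [[0,0.0008,0.0006,0],[0,0,0,0]]

```text
time_s: 30.52
tcp_pos: [0.5328, 0.1748, 0.257]
ee_rot: [[0.964, -0.193, -0.183], [-0.264, -0.785, -0.561], [-0.035, 0.589, -0.807]]
wrist_force: [-0.4, 0.0, -5.8]
gripper_width: 0.237
gripper_force: 29.2
```

Call:
jog_arm:
  rows:
    - [[0,0.0008,0.0006,0],[0,0,0,0]]

```text
time_s: 30.78
tcp_pos: [0.5326, 0.174, 0.257]
ee_rot: [[0.964, -0.193, -0.182], [-0.263, -0.785, -0.561], [-0.035, 0.589, -0.808]]
wrist_force: [0.2, 0.6, -4.3]
gripper_width: 0.238
gripper_force: 29.2
```

Call:
jog_arm:
  rows:
    - [[0,0.0008,0.0006,0],[0,0,0,0]]

```text
time_s: 31.02
tcp_pos: [0.5325, 0.1733, 0.257]
ee_rot: [[0.964, -0.193, -0.182], [-0.263, -0.785, -0.56], [-0.034, 0.588, -0.808]]
wrist_force: [-0.1, 1.8, -4.4]
gripper_width: 0.239
gripper_force: 29.3
```

Call:
jog_arm:
  rows:
    - [[0,0.0008,0.0006,0],[0,0,0,0]]

```text
time_s: 31.28
tcp_pos: [0.5323, 0.1726, 0.257]
ee_rot: [[0.964, -0.193, -0.181], [-0.263, -0.786, -0.56], [-0.034, 0.588, -0.808]]
wrist_force: [1.7, 4.1, -5.5]
gripper_width: 0.239
gripper_force: 29.5
```

Contact with the rising wire at TCP y = 0.1743, z = 0.257 pins down the bend: the wheel centre is about 5 mm past it, at wire height. I'll back off and follow the computed path out and up, checking forces.

Call:
jog_arm:
  rows:
    - [[0,-0.0029,-0.0039,0],[0,-0.0028,-0.0039,0],[0,-0.0028,-0.0039,0],[0,0.0042,-0.0007,0],[0,0.0034,-0.0012,0],[0,0,0,0]]

```text
time_s: 32.02
tcp_pos: [0.5346, 0.18, 0.2679]
ee_rot: [[0.964, -0.194, -0.183], [-0.264, -0.785, -0.561], [-0.035, 0.589, -0.807]]
wrist_force: [0.4, 0.1, -5.4]
gripper_width: 0.238
gripper_force: 29.2
```

Call:
jog_arm:
  rows:
    - [[0,0.0017,-0.0006,0],[0,0.0017,-0.0006,0],[0,0,0,0]]

```text
time_s: 32.4
tcp_pos: [0.5343, 0.1783, 0.2705]
ee_rot: [[0.964, -0.193, -0.183], [-0.264, -0.785, -0.561], [-0.035, 0.589, -0.807]]
wrist_force: [0.8, -0.3, -5.1]
gripper_width: 0.237
gripper_force: 29.2
```

Call:
jog_arm:
  rows:
    - [[0,0.0021,-0.0003,0],[0,0.0021,-0.0004,0],[0,0,0,0]]

```text
time_s: 32.78
tcp_pos: [0.5336, 0.1754, 0.2736]
ee_rot: [[0.964, -0.193, -0.183], [-0.264, -0.785, -0.561], [-0.035, 0.589, -0.807]]
wrist_force: [0.7, -0.6, -5.3]
gripper_width: 0.238
gripper_force: 29.2
```

Call:
jog_arm:
  rows:
    - [[0,0.0021,-0.0003,0],[0,0.0021,-0.0004,0],[0,0,0,0]]

```text
time_s: 33.15
tcp_pos: [0.5329, 0.1725, 0.2766]
ee_rot: [[0.964, -0.193, -0.183], [-0.264, -0.785, -0.561], [-0.035, 0.589, -0.807]]
wrist_force: [0.0, -0.2, -5.1]
gripper_width: 0.238
gripper_force: 29.2
```

Call:
jog_arm:
  rows:
    - [[0,0.0017,-0.0006,0],[0,0.0017,-0.0006,0],[0,0,0,0]]

```text
time_s: 33.52
tcp_pos: [0.5325, 0.1705, 0.2796]
ee_rot: [[0.964, -0.193, -0.183], [-0.264, -0.785, -0.561], [-0.035, 0.589, -0.807]]
wrist_force: [-0.2, 0.6, -4.2]
gripper_width: 0.238
gripper_force: 29.2
```

Call:
jog_arm:
  rows:
    - [[0,0.0021,-0.0003,0],[0,0.0021,-0.0004,0],[0,0.0021,-0.0003,0],[0,0.0021,-0.0004,0],[0,0,0,0]]

```text
time_s: 34.15
tcp_pos: [0.5311, 0.1647, 0.2857]
ee_rot: [[0.964, -0.193, -0.183], [-0.264, -0.785, -0.561], [-0.035, 0.589, -0.807]]
wrist_force: [-0.5, -0.3, -5.5]
gripper_width: 0.236
gripper_force: 29.2
```

Call:
jog_arm:
  rows:
    - [[0,0.0033,0.0007,0],[0,0.0032,0.0007,0],[0,0.0032,0.0007,0],[0,0,0,0]]

```text
time_s: 34.65
tcp_pos: [0.5287, 0.1557, 0.2897]
ee_rot: [[0.964, -0.193, -0.183], [-0.264, -0.785, -0.561], [-0.035, 0.589, -0.807]]
wrist_force: [0.0, -0.1, -4.2]
gripper_width: 0.236
gripper_force: 29.2
```

Call:
jog_arm:
  rows:
    - [[0,0.003,0.001,0],[0,0.003,0.001,0],[0,0.0041,0.003,0],[0,0.0041,0.003,0],[0,0.0041,0.003,0],[0,0,0,0]]

```text
time_s: 35.4
tcp_pos: [0.5231, 0.135, 0.2915]
ee_rot: [[0.964, -0.193, -0.183], [-0.264, -0.784, -0.561], [-0.035, 0.589, -0.807]]
wrist_force: [-0.8, -0.1, -4.7]
gripper_width: 0.239
gripper_force: 29.2
```

Call:
jog_arm:
  rows:
    - [[0,0.0122,0.0089,0],[0,0.0122,0.0089,0],[0,0.024,0.018,0],[0,0.045,-0.01,0],[0,0.045,-0.02,0],[0,0.04,-0.04,0],[0,0.04,-0.04,0],[0,0.03,-0.045,0],[0,0,0,0]]

```text
time_s: 36.52
tcp_pos: [0.4965, 0.0062, 0.5383]
ee_rot: [[0.964, -0.199, -0.176], [-0.265, -0.786, -0.559], [-0.027, 0.585, -0.811]]
wrist_force: [-0.0, 0.7, -4.9]
gripper_width: 0.233
gripper_force: 29.7
```

```bash
python3 st.py
```

```text
t 36.52 J [  29.529   11.196    4.184   24.97  -109.065   48.35 ] p [0.496 0.006 0.538] z [-0.176 -0.559 -0.811] F [-0.013  0.656 -4.863]
lean along n 35.8, along yd -2.5 ; tool y·n 0.811 yd -0.003 z 0.585
world->tool rows:
 [[ 0.964 -0.265 -0.027]
 [-0.199 -0.786  0.585]
 [-0.176 -0.559 -0.811]]
```

The wheel is free of the hook, carried at 4.8 N. Next I swing it to azimuth about 100°, high up, and use the far limit there to bring the tool, and so the wheel, upright.

Call:
jog_arm:
  rows:
    - [[-0.012,-0.018,-0.021,0],[-0.023,-0.0357,-0.0414,0],[-0.023,-0.0357,-0.0414,0],[-0.023,-0.0357,-0.0414,0],[-0.023,-0.0357,-0.0414,0],[-0.023,-0.0357,-0.0414,0],[-0.0487,-0.0255,-0.0168,0],[-0.0487,-0.0255,-0.0168,0],[-0.0487,-0.0255,-0.0168,0],[-0.0487,-0.0255,-0.0168,0],[-0.0487,-0.0255,-0.0168,0],[-0.0487,-0.0255,-0.0168,0],[-0.0487,-0.0255,-0.0168,0],[-0.0487,-0.0255,-0.0168,0],[-0.0487,-0.0255,-0.0168,0],[-0.0289,-0.0432,-0.0302,0],[-0.0289,-0.0432,-0.0302,0],[-0.0289,-0.0432,-0.0302,0],[-0.0289,-0.0432,-0.0302,0]]

```text
time_s: 38.9
tcp_pos: [0.0557, 0.6474, 0.5329]
ee_rot: [[0.976, -0.144, -0.167], [-0.22, -0.603, -0.767], [0.01, 0.784, -0.62]]
wrist_force: [-0.5, 0.3, -4.8]
gripper_width: 0.229
gripper_force: 29.9
```

```bash
cat >> st.py <<'E'
r=np.array([.225,-.974,0]);q=np.array([.974,.225,0])
print("t·r deg %.1f t·q deg %.1f  y·r %.3f y·q %.3f yz %.3f grip %.2f"%(np.degrees(np.arcsin(t@r)),np.degrees(np.arcsin(t@q)),R[:,1]@r,R[:,1]@q,R[2,1],s["gripper_width"]))
E
python3 st.py
```

```text
t 38.9 J [  88.058   45.514   80.536  -65.229 -171.1    -72.101] p [0.056 0.647 0.533] z [-0.167 -0.767 -0.62 ] F [-0.496  0.346 -4.799]
lean along n 51.7, along yd 2.2 ; tool y·n 0.620 yd 0.007 z 0.784
world->tool rows:
 [[ 0.976 -0.22   0.01 ]
 [-0.144 -0.603  0.784]
 [-0.167 -0.767 -0.62 ]]
t·r deg 45.2 t·q deg -19.6  y·r 0.555 y·q -0.276 yz 0.784 grip 0.23
```

The lean grew instead, to 52°, because joint 5 ran into its range end at this height. Lower and farther out should free it, so I'll try a short push outward and slightly down.

Call:
jog_arm:
  rows:
    - [[-0.0256,-0.0473,-0.0279,0],[-0.0256,-0.0473,-0.0279,0],[-0.0256,-0.0473,-0.0279,0]]

```text
time_s: 39.28
tcp_pos: [0.0271, 0.685, 0.4626]
ee_rot: [[0.983, -0.128, -0.13], [-0.179, -0.523, -0.834], [0.039, 0.843, -0.537]]
wrist_force: [0.4, -0.3, -4.4]
gripper_width: 0.227
gripper_force: 29.9
```

```bash
python3 st.py
```

```text
t 39.27 J [  90.666   51.588   80.586  -64.713 -171.091  -72.224] p [0.027 0.685 0.463] z [-0.13  -0.834 -0.537] F [ 0.409 -0.346 -4.421]
lean along n 57.4, along yd 8.0 ; tool y·n 0.538 yd 0.002 z 0.843
world->tool rows:
 [[ 0.983 -0.179  0.039]
 [-0.128 -0.523  0.843]
 [-0.13  -0.834 -0.537]]
t·r deg 51.5 t·q deg -18.3  y·r 0.480 y·q -0.242 yz 0.843 grip 0.23
```

Stop there. The clock stands still between moves, so I'll fit a simple arm model to the recorded joint and pose pairs and plan the straightening with it instead of guessing.

```bash
cat > arm.py <<'E'
import numpy as np
from scipy.optimize import least_squares
from scipy.spatial.transform import Rotation as Ro
LO=np.radians([-179.8,-69.2,-61.2,-181.2,-171.1,-177.4]);HI=np.radians([179.8,118.1,80.6,117.6,-9.2,177.4])
D=[([85.576,22.09,.38,-.031,-68.41,-14.816],[.20578,.58968,.29116]),([88.657,27.43,80.587,2.504,-139.822,-15.947],[.17849,.51718,.76746]),
([109.319,11.903,80.605,19.092,-147.906,-21.434],[.09568,.30791,.89527]),([149.493,-32.838,-11.424,16.998,-109.165,-69.126],[.0461,.2261,.6052]),
([-57.54,12.102,36.845,-15.838,-120.667,121.477],[.1813,-.4679,.6214]),([-62.923,16.664,42.961,-15.478,-123.509,66.012],[.1493,-.5146,.6219]),
([-99.349,58.971,80.538,-.022,-101.2,110.04],[-.3069,-.8808,.3739]),([-96.548,50.532,80.601,5.96,-88.129,108.29],[-.2869,-.8905,.5456]),
([-13.13,7.561,-15.889,37.763,-73.889,9.88],[.4158,-.3698,.4514]),([44.844,32.894,-.311,15.588,-89.931,25.828],[.5495,.2397,.2489]),([90.666,51.588,80.586,-64.713,-171.091,-72.224],[.0271,.685,.4626])]
def fk(P,j):
    h,a1,L2,e,L3,Lt,d1,d2=P
    z=Ro.from_euler("z",j[0]);u=z*Ro.from_euler("y",j[1]);f=u*Ro.from_euler("y",-j[2]);w=f*Ro.from_euler("x",j[3])*Ro.from_euler("y",-j[4]-0.0);T=w*Ro.from_euler("x",j[5]*S6)
    p=np.array([0,0,h])+z.apply([a1,d1,0])+u.apply([0,0,L2])+f.apply([L3,0,e])+T.apply([Lt,0,0])+f.apply([0,d2,0])
    return p,T
S6=1.
P0=[.4,.05,.4,.03,.4,.2,-.16,0]
r=least_squares(lambda P:np.concatenate([fk(P,np.radians(j))[0]-p for j,p in D]),P0)
P=r.x
# tool frame: columns x,y,z in my T frame axes
def pose(j):
    p,T=fk(P,j);return p,T*C
C=Ro.identity()
Rs=Ro.from_matrix(np.array([[.94408,-.32971,-.00067],[-.32971,-.94408,-.00206],[.00005,.00217,-1]]))
C=fk(P,np.radians(D[0][0]))[1].inv()*Rs
def step(j,dt,psi=0,wo=WO if "WO" in globals() else .15):
    p,R=pose(j);pt=p+R.apply(dt);Rt=R*Ro.from_euler("z",psi)
    def f(q):
        a,b=pose(q);return np.concatenate([(a-pt),wo*(b*Rt.inv()).as_rotvec(),1e-4*(q-j)])
    return least_squares(f,np.clip(j,LO+1e-6,HI-1e-6),bounds=(LO,HI),max_nfev=30).x
if __name__=="__main__":
    np.set_printoptions(precision=4,suppress=True)
    print(P,"rms mm",1e3*np.sqrt(np.mean(r.fun**2)))
    for k,m in((9,[[.964,-.193,-.184],[-.264,-.784,-.562],[-.036,.59,-.807]]),(6,[[.188,-.982,-.029],[-.967,-.18,-.178],[.169,.061,-.984]])):
        print(np.degrees((pose(np.radians(D[k][0]))[1].inv()*Ro.from_matrix(m)).magnitude()))
    # calibrate orientation weight on the recorded ten-row push
    for wo in(.03,.06,.1,.2,.4):
        j=np.radians(D[6][0])
        for _ in range(10):j=step(j,[.05,.025,-.025],wo=wo)
        p,R=pose(j);print(wo,p,R.as_matrix()[:,2],"want [-.287 -.89 .546] [-.163 -.511 -.844]")
E
python3 arm.py
```

```text
[-0.0024  0.0241  0.5746 -0.014   0.3777  0.0371 -1.6808  1.5145] rms mm 55.28798830167242
86.15658586539335
110.26301096905848
0.03 [ 0.2529 -0.7366  0.5954] [ 0.0953 -0.6532 -0.7512] want [-.287 -.89 .546] [-.163 -.511 -.844]
0.06 [ 0.2507 -0.7311  0.5867] [ 0.0346 -0.4293 -0.9025] want [-.287 -.89 .546] [-.163 -.511 -.844]
0.1 [ 0.2495 -0.7281  0.5822] [-0.0019 -0.2896 -0.9571] want [-.287 -.89 .546] [-.163 -.511 -.844]
0.2 [ 0.2489 -0.7265  0.5797] [-0.0227 -0.2084 -0.9778] want [-.287 -.89 .546] [-.163 -.511 -.844]
0.4 [ 0.2487 -0.7261  0.5791] [-0.0284 -0.1859 -0.9822] want [-.287 -.89 .546] [-.163 -.511 -.844]
```

```bash
sed -i 's/"1,-1"/"-1,-1"/; s/d1=P;d2=0/d1,d2,d3,k=P/; s/-.16\]$/-.16,0,0,0]/; s/+f.apply(\[0,d2,0\])/+(f*Ro.from_euler("x",S4*j[3])).apply([0,d2,d3])+w.apply([0,0,k])/' arm.py; python3 arm.py
```

```text
[ 0.1606  0.      0.5649  0.0001  0.4218  0.2367 -0.     -0.1598 -0.0001
 -0.    ] rms mm 0.018171745763012462
0.009019082898162507
0.009460264381938959
0.03 [-0.2758 -0.9221  0.9067] [-0.4017 -0.89    0.2157] want [-.287 -.89 .546] [-.163 -.511 -.844]
0.06 [-0.2778 -0.9221  0.8978] [-0.4007 -0.8979  0.182 ] want [-.287 -.89 .546] [-.163 -.511 -.844]
0.1 [-0.2816 -0.922   0.8766] [-0.3912 -0.9147  0.1014] want [-.287 -.89 .546] [-.163 -.511 -.844]
0.2 [-0.2899 -0.9231  0.7918] [-0.3569 -0.9118 -0.2031] want [-.287 -.89 .546] [-.163 -.511 -.844]
0.4 [-0.2914 -0.9081  0.6173] [-0.2419 -0.6805 -0.6917] want [-.287 -.89 .546] [-.163 -.511 -.844]
```

The model fits to 0.02 mm. I'll calibrate the solver's weighting on the recorded pushes, then search for places and push directions that straighten the lean.

```bash
cat > plan1.py <<'E'
from arm import *
np.set_printoptions(precision=3,suppress=True)
seqs=[(D[6][0],[([.05,.025,-.025],10)]),(D[0][0],[([0,0,-.06],18)]),
([29.529,11.196,4.184,24.97,-109.065,48.35],[([-.012,-.018,-.021],1),([-.023,-.0357,-.0414],5),([-.0487,-.0255,-.0168],9),([-.0289,-.0432,-.0302],4)])]
print("want z[-.163 -.511 -.844] | [.111 .209 -.972]p[.096 .308 .895] | J 88 45.5 80.5 -65 -171 -72")
for wo in(.45,.5,.55,.6,.7,1.):
    for j,q in seqs:
        j=np.radians(j)
        for d,n in q:
            for _ in range(n):j=step(j,d,wo=wo)
        p,R=pose(j);print(wo,p,R.as_matrix()[:,2],np.degrees(j))
E
time python3 plan1.py
```

```text
want z[-.163 -.511 -.844] | [.111 .209 -.972]p[.096 .308 .895] | J 88 45.5 80.5 -65 -171 -72
0.45 [-0.29  -0.903  0.587] [-0.214 -0.617 -0.757] [-96.073  49.429  80.6     8.577 -81.221 107.938]
0.45 [0.087 0.299 0.915] [ 0.171  0.306 -0.937] [ 115.598   11.035   80.462   28.972 -143.706  -19.042]
0.45 [0.024 0.732 0.478] [-0.156 -0.447 -0.881] [  96.113   50.299   80.6    -20.463 -144.473  -35.375]
0.5 [-0.289 -0.898  0.563] [-0.189 -0.561 -0.806] [-96.295  50.151  80.6     7.311 -84.838 108.158]
0.5 [0.092 0.305 0.904] [ 0.143  0.25  -0.958] [ 112.012   11.691   80.6     23.859 -146.05   -19.934]
0.5 [0.024 0.73  0.474] [-0.161 -0.47  -0.868] [  95.948   50.547   80.6    -21.635 -145.564  -36.155]
0.55 [-0.287 -0.893  0.543] [-0.168 -0.512 -0.842] [-96.479  50.788  80.6     6.292 -87.768 108.294]
0.55 [0.096 0.31  0.895] [ 0.12   0.207 -0.971] [ 109.397   12.166   80.6     19.935 -147.779  -20.779]
0.55 [0.023 0.729 0.472] [-0.164 -0.486 -0.858] [  95.825   50.728   80.6    -22.52  -146.358  -36.753]
0.6 [-0.286 -0.889  0.527] [-0.151 -0.47  -0.87 ] [-96.63   51.342  80.6     5.467 
[... 176 characters left out ...]
   50.863   80.6    -23.203 -146.955  -37.221]
0.7 [-0.284 -0.883  0.503] [-0.123 -0.404 -0.906] [-96.857  52.227  80.6     4.235 -93.695 108.459]
0.7 [0.103 0.319 0.88 ] [ 0.076  0.127 -0.989] [ 104.736   13.097   80.6     12.541 -150.965  -22.678]
0.7 [0.023 0.727 0.468] [-0.169 -0.515 -0.84 ] [  95.601   51.049   80.6    -24.171 -147.776  -37.891]
1.0 [-0.281 -0.872  0.466] [-0.078 -0.297 -0.952] [-97.209  53.731  80.6     2.329 -99.13  108.482]
1.0 [0.11  0.326 0.867] [ 0.037  0.06  -0.997] [ 101.038   13.902   80.6      6.207 -153.572  -24.658]
1.0 [0.023 0.725 0.465] [-0.173 -0.538 -0.825] [  95.414   51.305   80.6    -25.564 -148.91   -38.871]
real	0m9.876s
user	0m10.322s
sys	0m0.202s
```

```bash
cat > plan2.py <<'E'
from arm import *
from multiprocessing import Pool
r=np.array([.225,-.974,0]);J0=np.radians([90.666,51.588,80.586,-64.713,-171.091,-72.224])
CAP=np.radians([13,13,14,14,14,14])
def go(j,v,n,stop=None):
    p,R=pose(j);d=R.inv().apply(v)
    for k in range(n):
        q=step(j,d,wo=.55)
        if (np.abs(q-j)>CAP).any():return j,k,False
        j=q
        pp,RR=pose(j)
        if pp[2]<.42:return j,k,False
        if stop and RR.as_matrix()[:,2]@r<0.02:return j,k+1,True
    return j,n,True
def trial(seed):
    g=np.random.default_rng(seed)
    az=np.radians(g.uniform(40,140));rad=g.uniform(.35,.75);w=np.array([rad*np.cos(az),rad*np.sin(az),g.uniform(.45,.8)])
    p,_=pose(J0);v=w-p;n=int(np.ceil(np.linalg.norm(v)/.055))
    j,k,ok=go(J0,v/n,n)
    if not ok:return None
    pw=pose(j)
    pa=np.radians(g.uniform(75,130));el=np.radians(g.uniform(-30,30));b=.06*np.array([np.cos(pa)*np.cos(el),np.sin(pa)*np.cos(el),np.sin(el)])
    j1=j;k2=0;tot=0;ok=True
    j2,k2,ok=go(j,b,24,True)
    P2,R2=pose(j2);t=R2.as_matrix()[:,2]
    return (np.degrees(np.arcsin(t@r)),n+k2,ok,w,v/n,n,b,k2,np.degrees(j),np.degrees(j2),P2,t)
if __name__=="__main__":
    np.set_printoptions(precision=3,suppress=True)
    with Pool() as po:o=[x for x in po.map(trial,range(400)) if x]
    o.sort(key=lambda x:abs(x[0])+.5*x[1]);print(len(o))
    for x in o[:6]:print(*x,sep=" ; ")
E
time OMP_NUM_THREADS=1 timeout 550 python3 plan2.py
```

```text
193
20.082790915813668 ; 28 ; True ; [0.112 0.732 0.627] ; [0.021 0.012 0.041] ; 4 ; [-0.021  0.055  0.013] ; 24 ; [  89.014   45.092   76.032  -43.528 -171.1    -50.603] ; [ 109.774   49.887   80.6    -33.715 -134.456  -56.986] ; [-0.223  0.737  0.458] ; [-0.272 -0.415 -0.868]
19.35443251271195 ; 31 ; True ; [0.106 0.683 0.784] ; [ 0.011 -0.     0.046] ; 7 ; [-0.017  0.053  0.021] ; 24 ; [  89.647   32.575   66.712  -43.842 -171.1    -51.692] ; [ 110.092   41.765   80.6    -32.941 -142.18   -58.434] ; [-0.185  0.667  0.567] ; [-0.213 -0.389 -0.896]
21.120734313677723 ; 31 ; True ; [-0.338  0.589  0.481] ; [-0.052 -0.014  0.003] ; 7 ; [-0.016  0.055  0.018] ; 24 ; [ 115.36    44.616   69.769  -68.248 -149.256  -87.79 ] ; [  93.957   50.087   80.6    -66.976 -134.993  -77.553] ; [-0.144  0.752  0.469] ; [-0.617 -0.512 -0.597]
23.63666792358351 ; 28 ; True ; [0.115 0.577 0.63 ] ; [ 0.022 -0.027  0.042] ; 4 ; [-0.023  0.054  0.01 ] ; 24 ; [  88.518   34.917   62.433  -39.589 -171.1    -46.04 ] ; [ 110.476   51.337   80.6    -38.13  -135.158  -60.659] ; [-0.25   0.734  0.437] ; [-0.286 -0.478 -0.83 ]
24.661811346657704 ; 27 ; True ; [0.132 0.626 0.563] ; [ 0.035 -0.02   0.033] ; 3 ; [-0.036  0.046  0.015] ; 24 ; [  87.738   43.31    69.71   -36.271 -171.1    -42.218] ; [ 115.526   48.185   80.6    -54.241 -128.979  -79.901] ; [-0.386  0.678  0.483] ; [-0.445 -0.531 -0.721]
23.83270451530026 ; 31 ; True ; [-0.311  0.662  0.618] ; [-0.048 -0.003  0.022] ; 7 ; [-0.017  0.053  0.022] ; 24 ; [ 107.794   43.534   80.6    -92.928 -156.463 -111.039] ; [  90.717   48.518   80.6    -80.495 -137.027  -89.016] ; [-0.142  0.73   0.511] ; [-0.665 -0.569 -0.484]
real	0m31.024s
user	1m50.219s
sys	0m0.537s
```

```bash
cat > plan3.py <<'E'
from plan2 import *
def leg(j,w):
    p,_=pose(j);v=w-p;n=max(1,int(np.ceil(np.linalg.norm(v)/.058)));jj,k,ok=go(j,v/n,n);return jj,n,ok
def trial(seed):
    g=np.random.default_rng(seed)
    az=np.radians(g.uniform(-130,140));rad=g.uniform(.3,.85);w=np.array([rad*np.cos(az),rad*np.sin(az),g.uniform(.42,.85)])
    j=J0;N=0;via=[]
    if az<np.radians(30):via.append(np.array([.4,.45,.6]))
    if az<np.radians(-40):via.append(np.array([.55,-.1,.6]))
    for x in via+[w]:
        j,n,ok=leg(j,x);N+=n
        if not ok:return None
    t0=pose(j)[1].as_matrix()[:,2]
    b=g.normal(size=3);b*=.06/np.linalg.norm(b)
    j2,k2,ok=go(j,b,14,True)
    P2,R2=pose(j2);t=R2.as_matrix()[:,2]
    e0,e=np.degrees(np.arcsin(t0@r)),np.degrees(np.arcsin(t@r))
    return ((e0-e)/max(k2,4),e0,e,N,k2,ok,w,b,np.degrees(j),np.degrees(j2),P2,t)
if __name__=="__main__":
    np.set_printoptions(precision=3,suppress=True)
    with Pool() as po:o=[x for x in po.map(trial,range(5000),chunksize=20) if x]
    print(len(o));o.sort(key=lambda x:-x[0])
    for x in o[:7]:print(*x,sep=" ; ")
    print("total");o.sort(key=lambda x:x[3]+x[4]+x[2]/max(x[0],.1))
    for x in o[:6]:print(*x,sep=" ; ")
E
time OMP_NUM_THREADS=1 timeout 560 python3 plan3.py
```

```text
696
1.8015498771727672 ; 50.07166376972622 ; 24.849965489307483 ; 6 ; 14 ; True ; [-0.152  0.739  0.695] ; [0.049 0.026 0.022] ; [  93.029   41.727   80.6   -113.505 -167.193 -123.229] ; [  56.289   44.39    80.6    -72.794 -171.1    -62.316] ; [0.367 0.528 0.543] ; [-0.55  -0.559 -0.621]
1.5895397543077263 ; 50.435850574277026 ; 39.30907229412294 ; 4 ; 7 ; False ; [-0.102  0.677  0.592] ; [0.048 0.02  0.03 ] ; [  92.072   44.327   80.6   -104.133 -169.667 -113.037] ; [  79.551   39.878   75.868  -52.554 -171.1    -54.744] ; [0.176 0.58  0.584] ; [-0.256 -0.709 -0.657]
1.5097595652085036 ; 47.330936093059904 ; 29.21382131055786 ; 6 ; 12 ; False ; [0.05  0.545 0.741] ; [ 0.005 -0.008  0.059] ; [  90.181   24.389   57.776  -62.498 -171.1    -70.374] ; [  94.637   -1.176   50.248  -15.936 -171.1    -29.964] ; [0.13  0.178 0.823] ; [-0.002 -0.502 -0.865]
1.4967389342902098 ; 48.41594822129905 ; 37.93877568126758 ; 7 ; 7 ; False ; [-0.027  0.423  0.744] ; [ 0.025 -0.036  0.042] ; [  89.812   15.632   51.589  -93.177 -171.1   -100.904] ; [  84.723  -10.92    29.758  -52.98  -171.1    -58.6
[... 1978 characters left out ...]
92    29.758  -52.98  -171.1    -58.676] ; [0.079 0.126 0.724] ; [-0.186 -0.674 -0.715]
1.368134468428299 ; 46.1241242634064 ; 26.970241705410213 ; 6 ; 14 ; True ; [-0.044  0.766  0.748] ; [0.037 0.023 0.041] ; [  85.405   40.174   80.6   -118.346 -171.1   -123.857] ; [  42.975   43.776   80.6   -181.2   -168.853 -163.881] ; [0.267 0.466 0.721] ; [-0.657 -0.617 -0.433]
1.3872892620231503 ; 50.54315995717589 ; 31.121110288851785 ; 5 ; 14 ; True ; [-0.138  0.647  0.627] ; [0.041 0.035 0.026] ; [  92.924   42.307   80.6   -113.031 -168.272 -122.602] ; [  65.2     45.066   80.6    -57.375 -171.1    -51.592] ; [0.32  0.56  0.543] ; [-0.435 -0.631 -0.642]
real	1m36.579s
user	6m14.611s
sys	0m0.456s
```

```bash
sed -i 's/max_nfev=30/max_nfev=10/' arm.py; cat > beam.py <<'E'
from plan2 import *
from station import sense
import sys
q_=np.array([.974,.225,0])
def ex(a):
    j,seq,dirs,n=a;out=[]
    p,R=pose(j)
    for b in dirs:
        j2,k,ok=go(j,b,n)
        if not ok:continue
        p2,R2=pose(j2);t=R2.as_matrix()[:,2]
        if np.hypot(*p2[:2])<.2 or t[2]>-.35:continue
        e=abs(np.degrees(np.arcsin(t@r)));eq=abs(np.degrees(np.arcsin(t@q_)))
        out.append((e+.6*max(0,eq-15)+.15*max(0,eq-5),j2,seq+[(R.inv().apply(b),b)],e,eq,p2))
    return out
if __name__=="__main__":
    np.set_printoptions(precision=4,suppress=True)
    j=np.clip(np.radians(sense()["joints"]),LO+1e-4,HI-1e-4);g=np.random.default_rng(1);B=[(0,j,[],0,0,0)];n=4;T=int(sys.argv[1])
    with Pool() as po:
        for l in range(T):
            A=[]
            for s in B:
                d=g.normal(size=(30,3));d*=.058/np.linalg.norm(d,axis=1)[:,None]
                if s[2]:d=np.vstack([d,s[2][-1][1]])
                A.append((s[1],s[2],d,n))
            o=[y for x in po.map(ex,A,chunksize=1) for y in x];o.sort(key=lambda x:x[0]);B=o[:16]
            print(l,"e %.1f eq %.1f"%(B[0][3],B[0][4]),B[0][5],np.degrees(B[0][1]))
            if B[0][3]<1:break
    for s in B[0][2]:print("tool row x%d"%n,s[0],"world",s[1])
E
time OMP_NUM_THREADS=1 timeout 300 python3 beam.py 9; date
```

```text
0 e 48.2 eq 16.1 [0.1306 0.5953 0.5733] [  88.5378   41.9309   71.7731  -32.3731 -171.1     -39.1636]
1 e 43.5 eq 14.5 [-0.0207  0.5756  0.6183] [  94.3433   35.3999   75.5826  -69.0126 -171.1     -80.2579]
2 e 36.0 eq 16.6 [-0.0177  0.5073  0.6949] [  90.5953   27.4729   76.1391  -81.4139 -171.1     -91.0491]
3 e 31.5 eq 6.7 [0.0419 0.3406 0.7808] [ 100.6419   11.2579   62.2249  -37.6542 -171.1     -55.3441]
4 e 22.2 eq 15.9 [0.0417 0.4021 0.7836] [  85.5758   17.4745   78.2706  -73.3693 -171.1     -80.9117]
5 e 16.7 eq 14.5 [0.082  0.2579 0.8258] [  82.6142    4.4553   68.9126  -59.9691 -171.1     -65.5271]
6 e 7.3 eq 16.6 [0.1144 0.2348 0.8497] [  65.4258    4.6793   76.1501  -74.8229 -171.1     -65.6984]
7 e 2.2 eq 12.0 [0.1781 0.1731 0.8655] [  59.632     4.5934   79.3281  -53.255  -171.1     -39.2645]
8 e 0.3 eq 10.4 [0.0367 0.2444 0.8778] [ 100.4297    4.0097   80.6     -39.7488 -163.6903  -66.4596]
tool row x4 [ 0.0285  0.0381 -0.0332] world [0.0275 0.0027 0.051 ]
tool row x4 [-0.0374  0.0303 -0.0324] world [-0.0377  0.0139  0.0419]
tool row x4 [ 0.0104  0.034  -0.0458] world [0.0095 0.0093 0.0564]
tool row x4 [ 0.0296  0.0194 -0.0459] world [0.0329 0.0084 0.047 ]
tool row x4 [-0.0157  0.0359 -0.0428] world [-0.0143 -0.0019  0.0562]
tool row x4 [ 0.0218  0.0303 -0.0444] world [ 0.0238 -0.0124  0.0514]
tool row x4 [ 0.0181  0.0251 -0.0491] world [ 0.0238 -0.0124  0.0514]
tool row x4 [ 0.0165  0.0185 -0.0524] world [ 0.0238 -0.0124  0.0514]
tool row x4 [-0.0429 -0.0103 -0.0377] world [-0.03    0.0261  0.0422]
Wed Dec  2 16:54:21 UTC 2026
real	1m4.011s
user	3m46.959s
sys	0m0.400s
```

The planner finds that mostly pushing upward straightens it in about 36 rows. I'll run the first 20 and then check.

Call:
jog_arm:
  rows:
    - [[0.0285,0.0381,-0.0332,0],[0.0285,0.0381,-0.0332,0],[0.0285,0.0381,-0.0332,0],[0.0285,0.0381,-0.0332,0],[-0.0374,0.0303,-0.0324,0],[-0.0374,0.0303,-0.0324,0],[-0.0374,0.0303,-0.0324,0],[-0.0374,0.0303,-0.0324,0],[0.0104,0.034,-0.0458,0],[0.0104,0.034,-0.0458,0],[0.0104,0.034,-0.0458,0],[0.0104,0.034,-0.0458,0]]

```text
time_s: 40.78
tcp_pos: [-0.0253, 0.4998, 0.7235]
ee_rot: [[0.956, -0.166, -0.241], [-0.285, -0.716, -0.637], [-0.067, 0.678, -0.732]]
wrist_force: [0.7, 0.5, -4.9]
gripper_width: 0.225
gripper_force: 30.0
```

```bash
python3 st.py; OMP_NUM_THREADS=1 timeout 200 python3 beam.py 7
```

```text
t 40.77 J [  80.909   28.964   80.61  -116.539 -171.154 -119.762] p [-0.025  0.5    0.724] z [-0.241 -0.637 -0.732] F [ 0.677  0.52  -4.858]
lean along n 42.7, along yd -6.2 ; tool y·n 0.735 yd 0.012 z 0.678
world->tool rows:
 [[ 0.956 -0.285 -0.067]
 [-0.166 -0.716  0.678]
 [-0.241 -0.637 -0.732]]
t·r deg 34.5 t·q deg -22.2  y·r 0.660 y·q -0.323 yz 0.678 grip 0.22
0 e 28.3 eq 25.0 [0.1445 0.5086 0.6845] [  74.8373   29.9182   78.9063  -74.805  -171.1     -73.586 ]
1 e 22.4 eq 22.7 [0.0767 0.2097 0.7869] [  73.399    -1.8678   53.4773  -72.3199 -171.1     -70.8689]
2 e 18.4 eq 17.3 [0.1128 0.2649 0.8105] [  77.3077    5.6453   66.349   -58.6494 -171.1     -61.334 ]
3 e 12.4 eq 14.9 [0.0923 0.3222 0.8303] [  78.2936   11.7728   80.6     -68.2895 -171.1     -72.8723]
4 e 2.1 eq 17.1 [0.2237 0.1893 0.8445] [  47.8677    7.9191   78.5315  -63.3354 -171.1     -41.723 ]
5 e 0.2 eq 12.3 [0.2227 0.1408 0.8633] [  47.1083    6.1337   80.6     -52.8294 -171.1     -31.1312]
tool row x4 [ 0.0446 -0.0091 -0.036 ] world [0.0528 0.0167 0.0171]
tool row x4 [ 0.0059  0.0425 -0.039 ] world [ 0.0095 -0.0125  0.0558]
tool row x4 [ 0.0121  0.0181 -0.0537] world [0.0246 0.0052 0.0523]
tool row x4 [ 0.0014  0.0454 -0.036 ] world [ 0.0013 -0.0284  0.0505]
tool row x4 [ 0.0207  0.0148 -0.0521] world [ 0.0313 -0.0104  0.0477]
tool row x4 [ 0.0006  0.0129 -0.0566] world [ 0.0119 -0.0063  0.0564]
```

Call:
jog_arm:
  rows:
    - [[0.0446,-0.0091,-0.036,0],[0.0446,-0.0091,-0.036,0],[0.0446,-0.0091,-0.036,0],[0.0446,-0.0091,-0.036,0],[0.0059,0.0425,-0.039,0],[0.0059,0.0425,-0.039,0],[0.0059,0.0425,-0.039,0],[0.0059,0.0425,-0.039,0],[0.0121,0.0181,-0.0537,0],[0.0121,0.0181,-0.0537,0],[0.0121,0.0181,-0.0537,0],[0.0121,0.0181,-0.0537,0]]

```text
time_s: 42.28
tcp_pos: [0.1481, 0.3665, 0.8061]
ee_rot: [[0.849, -0.242, -0.47], [-0.432, -0.829, -0.355], [-0.304, 0.504, -0.808]]
wrist_force: [-0.3, -0.3, -5.2]
gripper_width: 0.229
gripper_force: 29.8
```

```bash
python3 st.py; OMP_NUM_THREADS=1 timeout 200 python3 beam.py 5
```

```text
t 42.27 J [  48.373   20.287   80.621 -131.263 -171.155 -109.731] p [0.148 0.367 0.806] z [-0.47  -0.355 -0.808] F [-0.264 -0.285 -5.17 ]
lean along n 29.5, along yd -24.6 ; tool y·n 0.863 yd -0.034 z 0.504
world->tool rows:
 [[ 0.849 -0.432 -0.304]
 [-0.242 -0.829  0.504]
 [-0.47  -0.355 -0.808]]
t·r deg 13.9 t·q deg -32.5  y·r 0.753 y·q -0.422 yz 0.504 grip 0.23
0 e 10.0 eq 34.3 [0.2918 0.3728 0.7421] [  45.2424   24.7963   80.6     -96.7764 -171.1     -72.5087]
1 e 4.6 eq 31.0 [0.3017 0.2261 0.7774] [  38.3729   14.0825   71.1771  -73.5662 -171.1     -44.0961]
2 e 0.2 eq 25.2 [0.3322 0.2084 0.7983] [  32.9858   16.702    80.6     -74.9577 -171.1     -41.7279]
tool row x4 [ 0.0324 -0.018  -0.0447] world [0.0528 0.0167 0.0171]
tool row x4 [ 0.0135  0.0446 -0.0345] world [ 0.0171 -0.0334  0.0442]
tool row x4 [ 0.002   0.0113 -0.0568] world [0.0255 0.0003 0.0521]
```

Call:
jog_arm:
  rows:
    - [[0.0324,-0.018,-0.0447,0],[0.0324,-0.018,-0.0447,0],[0.0324,-0.018,-0.0447,0],[0.0324,-0.018,-0.0447,0],[0.0135,0.0446,-0.0345,0],[0.0135,0.0446,-0.0345,0],[0.0135,0.0446,-0.0345,0],[0.0135,0.0446,-0.0345,0]]

```text
time_s: 43.28
tcp_pos: [0.2975, 0.2711, 0.7948]
ee_rot: [[0.791, -0.343, -0.506], [-0.464, -0.876, -0.131], [-0.399, 0.338, -0.852]]
wrist_force: [-0.6, -1.3, -4.4]
gripper_width: 0.228
gripper_force: 29.9
```

```bash
python3 st.py; OMP_NUM_THREADS=1 timeout 200 python3 beam.py 4; sed 's/n=4/n=2/' beam.py > beam2.py;  OMP_NUM_THREADS=1 timeout 200 python3 beam2.py 4
```

```text
t 43.27 J [  30.897   18.583   80.615 -106.328 -171.153  -70.904] p [0.298 0.271 0.795] z [-0.506 -0.131 -0.852] F [-0.568 -1.29  -4.4  ]
lean along n 16.3, along yd -28.3 ; tool y·n 0.933 yd -0.121 z 0.338
world->tool rows:
 [[ 0.791 -0.464 -0.399]
 [-0.343 -0.876  0.338]
 [-0.506 -0.131 -0.852]]
t·r deg 0.8 t·q deg -31.5  y·r 0.776 y·q -0.531 yz 0.338 grip 0.23
0 e 3.3 eq 27.1 [0.368  0.1231 0.7869] [  23.564    15.8007   75.8368  -64.983  -171.1     -23.3898]
1 e 4.3 eq 19.9 [0.3433 0.0682 0.8194] [  21.7547   13.2139   78.8452  -54.1105 -171.1     -11.7516]
2 e 2.7 eq 13.9 [ 0.2447 -0.0159  0.8572] [  22.9443    3.9891   73.3893  -34.9331 -171.1       5.6347]
3 e 0.2 eq 7.4 [ 0.1991 -0.0488  0.8849] [  30.6268    1.9915   76.4667  -16.064  -171.1      16.2956]
tool row x4 [ 0.0289  0.0331 -0.0379] world [ 0.0307 -0.0374  0.0319]
tool row x4 [-0.0082  0.0212 -0.0533] world [ 0.0095 -0.0125  0.0558]
tool row x4 [-0.0308  0.0358 -0.0337] world [-0.0293 -0.0174  0.0469]
tool row x4 [-0.0077  0.0153 -0.0554] world [ 0.0007 -0.0102  0.0571]
0 e 0.2 eq 31.9 [0.25 0.33 0.8 ] [  43.94   18.27   80.6   -91.13 -164.09  -67.21]
tool row x2 [-0.04 -0.02 -0.03] world [-0.01  0.05  0.04]
```

The wheel's plane is now within 0.8° of upright, with the tool leaning 31° sideways within the wheel's own plane, which is harmless. I'll simulate the turn, the carry to the rack and the descent.

```bash
cat > toslot.py <<'E'
from plan2 import *
from station import sense
np.set_printoptions(precision=4,suppress=True)
s=sense();R0=Ro.from_matrix(np.array(s["ee_rot"]));j=np.clip(np.radians(s["joints"]),LO+1e-4,HI-1e-4)
M=R0.as_matrix();psi=np.arctan2(-(M[:,0]@r),M[:,1]@r);print("psi",psi)
n=int(np.ceil(abs(psi)/.17))
for _ in range(n):j=step(j,[0,0,0],psi/n,.55)
p,R=pose(j);t=R.as_matrix()[:,2];print("after turn",p,t,"y",R.as_matrix()[:,1],np.degrees(j))
C=np.array([.535,-.191,.081]);x=R.as_matrix()[:,0]
seat=C-.1207*t+.002*x;print("seat TCP",seat)
import plan2
for w in([.45,.05,.62],seat+[0,0,.28],seat+[0,0,.13]):
    w=np.array(w);p,R=pose(j);v=w-p;k=int(np.ceil(np.linalg.norm(v)/.055));d=R.inv().apply(v/k);m=0
    for _ in range(k):
        q=step(j,d,wo=.55);m=max(m,np.degrees(np.abs(q-j)).max());j=q
    p,R=pose(j);print("leg",w,"rows",k,"tool",d,"reached",p,"t",R.as_matrix()[:,2],"maxstep",m,np.degrees(j))
p,R=pose(j);print("down 1mm tool",R.inv().apply([0,0,-.001]))
d=R.inv().apply([0,0,-.0325])
for _ in range(4):j=step(j,d,wo=.55)
print("seat",pose(j)[0],np.degrees(j))
E
python3 toslot.py
```

```text
psi -0.6813066547677987
after turn [0.2973 0.2713 0.7948] [-0.5071 -0.1303 -0.852 ] y [ 0.2316 -0.9728  0.011 ] [  30.9036   18.5806   80.5905 -106.3068 -171.0909  -31.852 ]
seat TCP [ 0.5979 -0.1749  0.1828]
leg [0.45 0.05 0.62] rows 6 tool [0.0293 0.0415 0.0167] reached [0.45 0.05 0.62] t [-0.5071 -0.1303 -0.852 ] maxstep 40.39486006860423 [  24.0329   15.1218   33.9734   -7.7924 -139.8026   74.6144]
leg [ 0.5979 -0.1749  0.4628] rows 6 tool [0.027  0.0419 0.0147] reached [ 0.5979 -0.1749  0.4628] t [-0.5071 -0.1303 -0.852 ] maxstep 6.861059258139219 [   1.1365   31.2483   31.0677    8.0179 -120.4586  104.2494]
leg [ 0.5979 -0.1749  0.3128] rows 3 tool [ 0.0262 -0.0005  0.0426] reached [ 0.5979 -0.1749  0.3128] t [-0.5071 -0.1303 -0.852 ] maxstep 6.514877451864501 [   1.165    33.2314   14.2585    7.0412 -101.8284  101.5909]
down 1mm tool [ 0.0005 -0.      0.0009]
seat [ 0.5979 -0.1749  0.1828] [  1.1689  38.6466   5.0701   6.8964 -87.332   99.8146]
```

Call:
jog_arm:
  rows:
    - [[0,0,0,-0.1703],[0,0,0,-0.1703],[0,0,0,-0.1703],[0,0,0,-0.1703],[0.006,0.008,0.0035,0],[0.008,0.011,0.0045,0],[0.01,0.014,0.006,0],[0.012,0.017,0.007,0],[0.015,0.021,0.008,0],[0.018,0.025,0.01,0],[0.025,0.035,0.014,0],[0.029,0.041,0.0165,0],[0.029,0.041,0.0165,0]]

```text
time_s: 44.9
tcp_pos: [0.43, 0.0823, 0.6427]
ee_rot: [[0.829, 0.235, -0.507], [0.194, -0.972, -0.132], [-0.524, 0.011, -0.852]]
wrist_force: [0.3, 0.8, -5.1]
gripper_width: 0.225
gripper_force: 29.9
```

```bash
python3 st.py; python3 toslot.py
```

```text
t 44.9 J [  27.839   14.236   37.401  -11.659 -143.496   68.045] p [0.43  0.082 0.643] z [-0.507 -0.132 -0.852] F [ 0.345  0.797 -5.145]
lean along n 16.4, along yd -28.4 ; tool y·n 0.886 yd 0.463 z 0.011
world->tool rows:
 [[ 0.829  0.194 -0.524]
 [ 0.235 -0.972  0.011]
 [-0.507 -0.132 -0.852]]
t·r deg 0.8 t·q deg -31.6  y·r 1.000 y·q 0.010 yz 0.011 grip 0.22
psi 0.002656584252757902
after turn [0.4301 0.0823 0.6427] [-0.507  -0.1318 -0.8518] y [ 0.2324 -0.9726  0.0122] [  27.839    14.2361   37.4014  -11.6591 -143.4959   67.893 ]
seat TCP [ 0.5978 -0.1747  0.1828]
leg [0.45 0.05 0.62] rows 1 tool [0.0222 0.0358 0.0135] reached [0.45 0.05 0.62] t [-0.507  -0.1318 -0.8518] maxstep 6.769882149796431 [  24.0709   15.1224   33.9345   -7.6962 -139.7922   74.6629]
leg [ 0.5978 -0.1747  0.4628] rows 6 tool [0.027  0.0418 0.0148] reached [ 0.5978 -0.1747  0.4628] t [-0.507  -0.1318 -0.8518] maxstep 6.850318961740849 [   1.1761   31.2274   30.9998    8.0881 -120.4086  104.2495]
leg [ 0.5978 -0.1747  0.3128] rows 3 tool [ 0.0262 -0.0006  0.0426] reached [ 0.5978 -0.1747  0.3128] t [-0.507  -0.1318 -0.8518] maxstep 6.5101654670050095 [   1.2051   33.2157   14.2007    7.1052 -101.7862  101.5687]
down 1mm tool [ 0.0005 -0.      0.0009]
seat [ 0.5978 -0.1747  0.1828] [  1.2091  38.6341   5.015    6.9604 -87.2912  99.7762]
```

Call:
jog_arm:
  rows:
    - [[0.0222,0.0358,0.0135,0],[0.027,0.0418,0.0148,0],[0.027,0.0418,0.0148,0],[0.027,0.0418,0.0148,0],[0.027,0.0418,0.0148,0],[0.027,0.0418,0.0148,0],[0.027,0.0418,0.0148,0],[0.0262,-0.0006,0.0426,0],[0.0262,-0.0006,0.0426,0],[0.0175,-0.0004,0.0284,0],[0,0,0,0]]

```text
time_s: 46.28
tcp_pos: [0.5963, -0.1733, 0.3266]
ee_rot: [[0.826, 0.232, -0.514], [0.193, -0.973, -0.13], [-0.53, 0.008, -0.848]]
wrist_force: [-1.1, -0.1, -3.9]
gripper_width: 0.227
gripper_force: 30.0
```

```bash
python3 st.py | tail -5; python3 - <<'E'
from h import *
from station import capture,sense
np.set_printoptions(precision=4,suppress=True)
m=camera_model("wrist");s=sense();I=capture("wrist");cv2.imwrite("pics/r1.png",I[:,:,::-1])
T=camera_model("top");J=capture("top");cv2.imwrite("pics/r1t.png",J[:,:,::-1])
C=np.array([.535,-.191,0]);r=np.array([.225,-.974,0]);q=np.array([.974,.225,0])
# end view of cheek tops/base on outer side: scan lines across the rack along r at given q,z; print plywood profile
g=I.astype(int)
for qo,z in((.045,.0745),(.055,.012),(.058,.012)):
    row=[]
    for k in range(-130,131,3):
        u,v=proj(m,C+q*qo+r*k*1e-3+[0,0,z])
        row.append("%d:%s"%(k,"".join("%x"%(x//16) for x in g[int(round(v)),int(round(u))])) if 0<=u<639.4 and 0<=v<399.4 else "%d:-"%k)
    print(qo,z," ".join(row))
E
```

```text
world->tool rows:
 [[ 0.826  0.193 -0.53 ]
 [ 0.232 -0.973  0.008]
 [-0.514 -0.13  -0.848]]
t·r deg 0.6 t·q deg -32.0  y·r 1.000 y·q 0.008 yz 0.008 grip 0.23
0.045 0.0745 -130:dca -127:dcb -124:dcb -121:dcb -118:dcb -115:dcb -112:dcb -109:dcb -106:dcb -103:dcb -100:dcb -97:dcb -94:ca7 -91:da7 -88:211 -85:221 -82:221 -79:221 -76:211 -73:211 -70:221 -67:211 -64:111 -61:211 -58:211 -55:111 -52:da7 -49:c96 -46:432 -43:754 -40:754 -37:ca7 -34:ca7 -31:ca7 -28:ca7 -25:ca7 -22:ca7 -19:da7 -16:321 -13:543 -10:432 -7:ec9 -4:964 -1:754 2:764 5:754 8:754 11:754 14:542 17:543 20:532 23:da7 26:b96 29:db8 32:db8 35:ca7 38:ca7 41:ca7 44:a85 47:754 50:432 53:b86 56:eb8 59:121 62:232 65:222 68:232 71:222 74:443 77:454 80:454 83:354 86:353 89:453 92:454 95:233 98:db8 101:eec 104:ddc 107:eec 110:eec 113:eec 116:eec 119:eec 122:eec 125:eec 128:eec
0.055 0.012 -130:dcb -127:dcb -124:dcb -121:dcb -118:dcb -115:dcb -112:da7 -109:ca7 -106:ca7 -103:ca7 -100:ca7 -97:ca7 -94:653 -91:764 -88:764 -85:da7 -82:a86 -79:764 -76:764 -73:764 -70:764 -67:764 -64:754 -61:764 -58:da7 -55:975 -52:764 -49:754 -46:da7 -43:ca
[... 398 characters left out ...]
:eec 125:eec 128:edc
0.058 0.012 -130:ddb -127:dcb -124:dcb -121:dcb -118:dcb -115:dcb -112:c97 -109:c97 -106:ca7 -103:c97 -100:c97 -97:ca7 -94:da7 -91:754 -88:a85 -85:ca7 -82:da7 -79:754 -76:754 -73:754 -70:754 -67:754 -64:754 -61:754 -58:da7 -55:864 -52:754 -49:754 -46:ca7 -43:ca7 -40:eb8 -37:db8 -34:db8 -31:db8 -28:db8 -25:db8 -22:db8 -19:ec8 -16:975 -13:864 -10:db8 -7:864 -4:975 -1:975 2:975 5:975 8:974 11:965 14:864 17:eb8 20:864 23:975 26:865 29:eb8 32:db8 35:db8 38:db8 41:eb8 44:db8 47:db8 50:db8 53:db8 56:b96 59:975 62:eb8 65:db8 68:864 71:975 74:975 77:864 80:975 83:975 86:975 89:864 92:b86 95:875 98:864 101:975 104:eb8 107:db8 110:da8 113:db8 116:da7 119:ddb 122:eec 125:eec 128:eec
```

The wrist-view profile shows the base spanning -113.5 to +117.5 mm about my estimate, so the slot is 2 mm further along its axis. I'll correct sideways (4 mm in all) and come down to just above the cheeks.

Call:
jog_arm:
  rows:
    - [[0.0017,0.004,-0.001,0],[0.0148,-0.0002,0.0237,0],[0.0148,-0.0002,0.0237,0],[0.0148,-0.0002,0.0237,0],[0,0,0,0]]

```text
time_s: 47.0
tcp_pos: [0.6002, -0.1776, 0.2458]
ee_rot: [[0.828, 0.232, -0.51], [0.192, -0.973, -0.131], [-0.526, 0.01, -0.85]]
wrist_force: [0.4, -0.2, -4.9]
gripper_width: 0.225
gripper_force: 30.0
```

```bash
cat > chk.py <<'E'
from h import *
from station import sense,capture
s=sense();R=np.array(s["ee_rot"]);p=np.array(s["tcp_pos"]);r=np.array([.225,-.974,0]);q=np.array([.974,.225,0])
c=p+R@np.array([-.002,0,.1207]);C=np.array([.5355,-.193,.081]);d=C-c
print("centre",c,"need r %.1f q %.1f z %.1f mm"%(1e3*d@r,1e3*d@q,1e3*d[2]),"F",s["wrist_force"],"t·r %.2f y·q %.3f yz %.3f"%(np.degrees(R[:,2]@r),R[:,1]@q,R[2,1]),s["time_s"])
print("R.T",R.T.round(3).tolist())
m=camera_model("wrist");g=capture("wrist").astype(int)
for qo,z in((.045,.0745),(.057,.012)):
    for lo,hi in((-125,-100),(-60,-10),(15,60),(100,125)):
        row=[]
        for k in range(lo,hi,2):
            u,v=proj(m,C*[1,1,0]+q*qo+r*k*1e-3+[0,0,z])
            row.append("%d:%s"%(k,"".join("%x"%(x//16) for x in g[int(round(v)),int(round(u))])) if 0<=u<639.4 and 0<=v<399.4 else "%d:-"%k)
        print(qo,z," ".join(row))
E
python3 chk.py
```

```text
centre [ 0.53700267 -0.1937948   0.14422292] need r -1.1 q -1.3 z -63.2 mm F [ 0.36761351 -0.16874918 -4.85482654] t·r 0.73 y·q 0.007 yz 0.010 47.0
R.T [[0.828, 0.192, -0.526], [0.232, -0.973, 0.01], [-0.51, -0.131, -0.85]]
0.045 0.0745 -125:aa9 -123:aa9 -121:aa9 -119:aa9 -117:aa8 -115:aa9 -113:aa8 -111:dcb -109:eed -107:edc -105:edc -103:edc -101:edc
0.045 0.0745 -60:111 -58:211 -56:000 -54:eb8 -52:eb8 -50:432 -48:443 -46:432 -44:542 -42:864 -40:864 -38:fc9 -36:eb8 -34:eb8 -32:eb8 -30:eb8 -28:eb8 -26:eb8 -24:eb8 -22:db8 -20:db8 -18:322 -16:543 -14:543 -12:432
0.045 0.0745 15:433 17:653 19:eb8 21:ec9 23:eb8 25:eb8 27:eb8 29:eb8 31:eb8 33:eb8 35:eb8 37:eb8 39:eb8 41:eb8 43:864 45:643 47:543 49:543 51:a85 53:db8 55:da7 57:121 59:232
0.045 0.0745 100:eed 102:eed 104:eed 106:eed 108:eed 110:eed 112:eed 114:eed 116:eed 118:eed 120:eed 122:eed 124:eed
0.057 0.012 -125:edc -123:edc -121:edc -119:edc -117:edc -115:b86 -113:da7 -111:da8 -109:db8 -107:da8 -105:db8 -103:da7 -101:db8
0.057 0.012 -60:c96 -58:eb8 -56:864 -54:864 -52:864 -50:754 -48:db7 -46:db8 -44:da7 -42:db8 -40:da7 -38:db8 -36:db8 -34:db8 -32:db8 -30:db8 -28:db7 -26:db8 -24:da7 -22:eb8 -20:864 -18:864 -16:864 -14:eb8 -12:da7
0.057 0.012 15:864 17:864 19:864 21:864 23:864 25:975 27:da8 29:db8 31:db8 33:da7 35:da7 37:da7 39:da7 41:da7 43:da7 45:da7 47:da7 49:da7 51:eb8 53:da7 55:a75 57:a75 59:975
0.057 0.012 100:fc9 102:eb8 104:eb8 106:eb8 108:eb8 110:eb8 112:eb8 114:ec8 116:efe 118:eed 120:eed 122:eed 124:eed
```

The base edges now read -116 and +115 mm, so the slot position is good to about 0.5 mm. A small correction, then into the slot, slowing before contact.

Call:
jog_arm:
  rows:
    - [[-0.0011,-0.0016,0.0007,0],[0.0059,-0.0001,0.0096,0],[0.0059,-0.0001,0.0096,0],[0.0059,-0.0001,0.0096,0],[0.0059,-0.0001,0.0096,0],[0,0,0,0]]

```text
time_s: 47.8
tcp_pos: [0.5983, -0.1764, 0.2001]
ee_rot: [[0.828, 0.232, -0.51], [0.192, -0.973, -0.131], [-0.526, 0.011, -0.85]]
wrist_force: [-0.6, 0.4, -5.2]
gripper_width: 0.226
gripper_force: 30.0
```

Call:
jog_arm:
  rows:
    - [[0.0021,0,0.0034,0],[0.0021,0,0.0034,0],[0.0016,0,0.0025,0],[0,0,0,0]]

```text
time_s: 48.3
tcp_pos: [0.5991, -0.1768, 0.1924]
ee_rot: [[0.83, 0.233, -0.507], [0.192, -0.972, -0.133], [-0.524, 0.013, -0.852]]
wrist_force: [-0.2, 1.1, 3.5]
gripper_width: 0.228
gripper_force: 29.9
```

Call:
jog_arm:
  rows:
    - [[0.0008,0,0.0013,0],[0.0008,0,0.0013,0],[0,0,0,0]]

```text
time_s: 48.68
tcp_pos: [0.5992, -0.177, 0.1922]
ee_rot: [[0.83, 0.234, -0.507], [0.192, -0.972, -0.135], [-0.524, 0.014, -0.852]]
wrist_force: [-1.9, 2.1, 12.7]
gripper_width: 0.226
gripper_force: 30.0
```

Call:
jog_arm:
  rows:
    - [[0.0008,0,0.0013,0],[0,0,0,0]]

```text
time_s: 48.92
tcp_pos: [0.5993, -0.1772, 0.1921]
ee_rot: [[0.83, 0.235, -0.506], [0.192, -0.972, -0.136], [-0.524, 0.015, -0.852]]
wrist_force: [-0.5, 2.4, 17.4]
gripper_width: 0.23
gripper_force: 30.0
```

It made contact 9 mm higher than expected. The wheel may have pivoted in the pads during the leaned carry, so I'll check its far-edge silhouette row against the earlier picture, where it was 138.

```bash
python3 - <<'E'
from h import *
from station import sense,capture
np.set_printoptions(precision=4,suppress=True)
I={"hook":cv2.imread("pics/cur.png"),"r1":cv2.imread("pics/r1.png"),"now":capture("wrist")[:,:,::-1]}
for k,i in I.items():
    print(k,["%d:%s"%(r,"".join("%x"%(x//16) for x in i[r,318][::-1])) for r in range(20,236,5)])
s=sense();m=camera_model("wrist");R=np.array(s["ee_rot"]);p=np.array(s["tcp_pos"])
for r in range(40,150,10):
    e,d=ray(m,(318,r));e=R.T@(e-p);d=R.T@d;q=e[[0,2]];u=d[[0,2]]/np.hypot(d[0],d[2])
    o=[]
    for zc in(.105,.115,.1207):
        # centre at 62.5 left of ray
        nrm=np.array([u[1],-u[0]]);o.append(round(float((-(.0625)+((q-[0,zc])@nrm))/nrm[0])*1e3,1))
    print(r,"xc mm for zc 105,115,121:",o)
E
```

```text
hook ['20:ddb', '25:ddb', '30:ddb', '35:ddb', '40:ddb', '45:ddb', '50:ddc', '55:ddb', '60:ddb', '65:ddb', '70:ddc', '75:ddb', '80:ddc', '85:ddb', '90:ddb', '95:ddb', '100:ddc', '105:ddb', '110:ddc', '115:ddc', '120:ddb', '125:ddb', '130:ddb', '135:ddb', '140:344', '145:444', '150:444', '155:444', '160:444', '165:444', '170:444', '175:444', '180:444', '185:445', '190:444', '195:445', '200:455', '205:455', '210:455', '215:455', '220:455', '225:455', '230:555', '235:455']
r1 ['20:998', '25:653', '30:975', '35:975', '40:975', '45:764', '50:642', '55:642', '60:743', '65:864', '70:975', '75:975', '80:764', '85:653', '90:db8', '95:da7', '100:eb8', '105:975', '110:853', '115:223', '120:333', '125:444', '130:333', '135:444', '140:444', '145:444', '150:444', '155:444', '160:444', '165:444', '170:444', '175:444', '180:445', '185:445', '190:556', '195:566', '200:566', '205:667', '210:666', '215:667', '220:667', '225:667', '230:667', '235:677']
now ['20:eed', '25:eed', '30:aa9', '35:ba9', '40:ba9', '45:aa9', '50:ba9', '55:aa8', '60:aa9', '65:ba9', '70:987', '75:987', '80:987', '85:987', '90:764', '95:864', '100:864', '105:865', '110:864', '115:223', '120:334', '125:444', '130:444', '135:444', '140:444', '145:444', '150:444', '155:444', '160:445', '165:444', '170:445', '175:445', '180:445', '185:555', '190:555', '195:666', '200:667', '205:677', '210:677', '215:677', '220:777', '225:677', '230:778', '235:788']
40 xc mm for zc 105,115,121: [51.2, 53.5, 54.8]
50 xc mm for zc 105,115,121: [46.2, 48.2, 49.3]
60 xc mm for zc 105,115,121: [41.1, 42.8, 43.8]
70 xc mm for zc 105,115,121: [35.8, 37.3, 38.1]
80 xc mm for zc 105,115,121: [30.5, 31.6, 32.3]
90 xc mm for zc 105,115,121: [25.0, 25.8, 26.3]
100 xc mm for zc 105,115,121: [19.4, 19.9, 20.3]
110 xc mm for zc 105,115,121: [13.6, 13.9, 14.0]
120 xc mm for zc 105,115,121: [7.7, 7.7, 7.7]
130 xc mm for zc 105,115,121: [1.7, 1.4, 1.2]
140 xc mm for zc 105,115,121: [-4.5, -5.1, -5.5]
```

The silhouette moved to row 113. The wheel pivoted about its axis in the pads, so its centre is about 13 mm outward and it rests on the outer dowel only. I'll lift 12 mm, shift 13 mm inward and set it down again slowly.

Call:
jog_arm:
  rows:
    - [[-0.0031,0,-0.0051,0],[-0.0032,0,-0.0051,0],[-0.0055,0,0.0034,0],[-0.0056,0,0.0034,0],[0,0,0,0]]

```text
time_s: 49.6
tcp_pos: [0.5855, -0.1797, 0.1976]
ee_rot: [[0.829, 0.232, -0.508], [0.192, -0.973, -0.131], [-0.525, 0.011, -0.851]]
wrist_force: [-0.1, -0.8, -5.4]
gripper_width: 0.228
gripper_force: 30.0
```

Call:
jog_arm:
  rows:
    - [[0.0011,0,0.0017,0],[0.0011,0,0.0017,0],[0,0,0,0]]

```text
time_s: 49.98
tcp_pos: [0.5864, -0.1795, 0.1936]
ee_rot: [[0.83, 0.233, -0.508], [0.192, -0.973, -0.131], [-0.524, 0.011, -0.852]]
wrist_force: [0.6, -0.2, -5.0]
gripper_width: 0.225
gripper_force: 30.0
```

Call:
jog_arm:
  rows:
    - [[0.0008,0,0.0013,0],[0,0,0,0]]

```text
time_s: 50.22
tcp_pos: [0.5864, -0.1795, 0.1924]
ee_rot: [[0.83, 0.233, -0.507], [0.192, -0.973, -0.131], [-0.524, 0.011, -0.852]]
wrist_force: [0.3, -0.1, -5.7]
gripper_width: 0.227
gripper_force: 30.0
```

Call:
jog_arm:
  rows:
    - [[0.0005,0,0.0009,0],[0,0,0,0]]

```text
time_s: 50.48
tcp_pos: [0.5863, -0.1796, 0.1914]
ee_rot: [[0.83, 0.233, -0.507], [0.192, -0.973, -0.131], [-0.524, 0.011, -0.852]]
wrist_force: [0.3, -0.7, -3.9]
gripper_width: 0.227
gripper_force: 30.0
```

Call:
jog_arm:
  rows:
    - [[0.0005,0,0.0009,0],[0,0,0,0]]

```text
time_s: 50.72
tcp_pos: [0.5862, -0.1796, 0.1903]
ee_rot: [[0.83, 0.233, -0.507], [0.192, -0.973, -0.131], [-0.524, 0.011, -0.852]]
wrist_force: [0.3, 0.2, -5.0]
gripper_width: 0.23
gripper_force: 30.0
```

Below the old contact height and still free. Continuing in 1 mm steps.

Call:
jog_arm:
  rows:
    - [[0.0005,0,0.0009,0],[0,0,0,0]]

```text
time_s: 50.98
tcp_pos: [0.5862, -0.1796, 0.1893]
ee_rot: [[0.83, 0.233, -0.507], [0.192, -0.973, -0.131], [-0.524, 0.011, -0.852]]
wrist_force: [0.3, -1.1, -5.5]
gripper_width: 0.226
gripper_force: 30.0
```

Call:
jog_arm:
  rows:
    - [[0.0005,0,0.0009,0],[0,0,0,0]]

```text
time_s: 51.22
tcp_pos: [0.5862, -0.1796, 0.1883]
ee_rot: [[0.83, 0.233, -0.507], [0.192, -0.973, -0.131], [-0.524, 0.011, -0.852]]
wrist_force: [0.1, 0.4, -4.9]
gripper_width: 0.229
gripper_force: 30.0
```

Call:
jog_arm:
  rows:
    - [[0.0005,0,0.0009,0],[0,0,0,0]]

```text
time_s: 51.48
tcp_pos: [0.5862, -0.1797, 0.1879]
ee_rot: [[0.83, 0.233, -0.507], [0.192, -0.972, -0.132], [-0.524, 0.012, -0.852]]
wrist_force: [-0.3, -0.4, -2.5]
gripper_width: 0.225
gripper_force: 30.0
```

Call:
jog_arm:
  rows:
    - [[0.0005,0,0.0009,0],[0,0,0,0]]

```text
time_s: 51.72
tcp_pos: [0.5862, -0.1799, 0.1877]
ee_rot: [[0.83, 0.233, -0.507], [0.192, -0.972, -0.132], [-0.524, 0.012, -0.852]]
wrist_force: [-0.8, -0.1, 3.9]
gripper_width: 0.226
gripper_force: 30.0
```

Call:
jog_arm:
  rows:
    - [[0,0,0,0],[0,0,0,0]]
  claw: 0.27

```text
time_s: 51.98
tcp_pos: [0.5861, -0.1797, 0.1862]
ee_rot: [[0.83, 0.233, -0.507], [0.192, -0.973, -0.131], [-0.524, 0.012, -0.852]]
wrist_force: [0.0, -0.3, 0.3]
gripper_width: 0.266
gripper_force: 0.0
```

Call:
jog_arm:
  rows:
    - [[0,0,0,0],[0,0,0,0],[0,0,0,0]]
  claw: 0.5

```text
time_s: 52.35
tcp_pos: [0.5861, -0.1797, 0.1863]
ee_rot: [[0.83, 0.233, -0.507], [0.192, -0.973, -0.131], [-0.524, 0.011, -0.852]]
wrist_force: [0.4, -0.4, -0.4]
gripper_width: 0.469
gripper_force: 0.0
```

```bash
python3 - <<'E'
from station import *
s=sense();print(s["wrist_force"],s["gripper_force"],s["gripper_width"])
i=capture("wrist")
for r in (100,120,150,200): print(r,[ "%d:%s"%(c,"".join("%x"%(x//16) for x in i[r,c])) for c in range(270,370,4)])
E
```

```text
[ 0.39477584 -0.38829998 -0.42030843] 0.0 0.46903711819031263
100 ['270:eb8', '274:eb8', '278:eb8', '282:eb8', '286:864', '290:975', '294:975', '298:764', '302:432', '306:ec9', '310:864', '314:975', '318:975', '322:975', '326:975', '330:975', '334:975', '338:543', '342:764', '346:975', '350:975', '354:a86', '358:865', '362:864', '366:eb8']
120 ['270:ec9', '274:ec9', '278:ec9', '282:ec9', '286:ec9', '290:864', '294:864', '298:643', '302:c85', '306:c74', '310:333', '314:333', '318:344', '322:333', '326:333', '330:333', '334:333', '338:543', '342:753', '346:864', '350:864', '354:ec9', '358:ec8', '362:ec9', '366:ec8']
150 ['270:ec9', '274:ec9', '278:ec9', '282:c97', '286:975', '290:653', '294:643', '298:643', '302:543', '306:445', '310:444', '314:444', '318:445', '322:445', '326:555', '330:555', '334:445', '338:444', '342:643', '346:754', '350:643', '354:ec9', '358:864', '362:ec9', '366:ec9']
200 ['270:edb', '274:edb', '278:eed', '282:eed', '286:eed', '290:fda', '294:da7', '298:653', '302:543', '306:778', '310:778', '314:778', '318:778', '322:677', '326:677', '330:788', '334:788', '338:677', '342:667', '346:653', '350:ec8', '354:eed', '358:ffe', '362:fed', '366:eed']
```

The wheel sits between the cheeks (wheel pixels at columns 306–338, cheeks either side), released with zero force. I'll withdraw along the fingers and verify.

Call:
jog_arm:
  rows:
    - [[0,0,-0.01,0],[0,0,-0.02,0],[0,0,-0.05,0],[0,0,-0.06,0],[0,0,-0.06,0],[0,0,0,0],[0,0,0,0]]

```text
time_s: 53.28
tcp_pos: [0.6875, -0.1532, 0.3563]
ee_rot: [[0.83, 0.233, -0.508], [0.193, -0.972, -0.131], [-0.524, 0.011, -0.852]]
wrist_force: [-0.3, -0.1, -0.8]
gripper_width: 0.5
gripper_force: 0.0
```

```bash
python3 - <<'E'
from h import *
from station import capture,sense
np.set_printoptions(precision=4,suppress=True)
s=sense();print(s["time_s"],s["wrist_force"])
I=capture("top");T=camera_model("top");cv2.imwrite("pics/fin.png",I[:,:,::-1])
C=np.array([.5355,-.193,0]);r=np.array([.225,-.974,0]);q=np.array([.974,.225,0])
for q0,z in((0,.1435),(-.04,.129),(.04,.129)):
    print(q0,["%d:%s"%(k,"".join("%x"%(x//16) for x in I[tuple(int(round(a)) for a in proj(T,C+q*q0+r*k*1e-3+[0,0,z])[::-1])])) for k in range(-30,31,3)])
m=camera_model("wrist");W=capture("wrist");cv2.imwrite("pics/finw.png",W[:,:,::-1])
for q0,z in((0,.1435),(.04,.129),(-.03,.1358)):
    o=[]
    for k in range(-30,31,3):
        u,v=proj(m,C+q*q0+r*k*1e-3+[0,0,z]);o.append("%d:%s"%(k,"".join("%x"%(x//16) for x in W[int(round(v)),int(round(u))]) if 0<=u<639 and 0<=v<399 else "-"))
    print("W",q0,o)
# did other things move? compare with the first pictures
for n in("scene","top"):
    a=cv2.imread(f"pics/{n}0.png").astype(int);b=capture(n)[:,:,::-1].astype(int);d=(abs(a-b).max(2)>50).astype(np.uint8)
    N,L,st,c=cv2.connectedComponentsWithStats(cv2.morphologyEx(d,cv2.MORPH_OPEN,np.ones((3,3))))
    print(n,[st[k].tolist() for k in range(1,N) if st[k,4]>25])
E
```

```text
53.275 [-0.2741 -0.0618 -0.8353]
0 ['-30:643', '-27:332', '-24:333', '-21:443', '-18:443', '-15:444', '-12:233', '-9:566', '-6:677', '-3:677', '0:677', '3:677', '6:677', '9:777', '12:a86', '15:a86', '18:a86', '21:a85', '24:764', '27:653', '30:322']
-0.04 ['-30:a86', '-27:764', '-24:222', '-21:333', '-18:443', '-15:333', '-12:222', '-9:333', '-6:556', '-3:556', '0:556', '3:556', '6:556', '9:556', '12:a86', '15:a86', '18:a86', '21:a85', '24:a86', '27:a85', '30:543']
0.04 ['-30:a98', '-27:876', '-24:766', '-21:333', '-18:222', '-15:111', '-12:333', '-9:444', '-6:455', '-3:445', '0:455', '3:445', '6:455', '9:787', '12:9a9', '15:aba', '18:aba', '21:aba', '24:aba', '27:ab9', '30:aba']
W 0 ['-30:ddb', '-27:ddc', '-24:ddc', '-21:ddc', '-18:ddc', '-15:ddb', '-12:ddb', '-9:ddb', '-6:778', '-3:788', '0:788', '3:778', '6:778', '9:788', '12:bb9', '15:ddc', '18:ddb', '21:ddb', '24:ddb', '27:ddb', '30:ddb']
W 0.04 ['-30:da7', '-27:da7', '-24:b96', '-21:b96', '-18:dc8', '-15:322', '-12:432', '-9:754', '-6:677', '-3:677', '0:677', '3:677', '6:677', '9:677', '12:433', '15:653', '18:ca7', '21:da7', '24
[... 663 characters left out ...]
16, 23, 157], [382, 148, 26, 34, 434], [314, 159, 15, 9, 72], [447, 166, 22, 14, 155], [404, 178, 14, 20, 162], [241, 190, 33, 51, 552], [258, 194, 30, 39, 403], [248, 220, 17, 24, 122], [334, 225, 6, 8, 28], [272, 244, 7, 5, 31]]
top [[266, 0, 54, 49, 2269], [381, 0, 29, 23, 290], [419, 5, 11, 5, 43], [346, 31, 113, 94, 5120], [250, 50, 73, 77, 725], [241, 129, 87, 134, 1831], [153, 146, 89, 81, 2578], [315, 163, 4, 12, 38], [381, 177, 19, 53, 644], [212, 179, 17, 20, 221], [206, 216, 10, 14, 95], [149, 230, 116, 170, 3853], [25, 249, 44, 6, 170], [266, 249, 13, 11, 97], [166, 275, 45, 15, 315], [0, 289, 19, 41, 455], [101, 303, 83, 97, 3699], [261, 364, 46, 19, 476], [253, 393, 20, 7, 80]]
```

The wheel stands upright and centred in the middle cradle: its top spans about -9 to +10 mm about the slot, at the right height. The remaining picture differences fit the arm, its shadow and the moved wheel. Handing in.

```bash
python3 -c "
from station import *
print(finish_job())"
```

```text
the job is handed in; nothing more can be done
None
```

The blue-grey wheel is off the hook, standing on edge and released in the empty middle cradle; I handed the job in at about 53 s of the 67 s allowed. The firmest push on the wheel was about 17 N downward, above the few newtons asked, when it first met the outer dowel. I saw no sign that the other wheels or the spanner moved.

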